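Clamp a sample block on the sloping fixture at its scribed line

ROBOT

A 6-joint arm with a two-finger parallel gripper is mounted at the origin on a cart in front of the work surface, level with it; the furniture and walls round the work are solid. World frame = base frame: x ahead of the robot, y to its left, z up, the work surface at z = 0. Lengths are in m, angles in rad, forces in N, time in s.
With the tool pointing down it reaches from about 0.35 to 0.775 m from the base axis. Payload 5.5 kg.
Tool frame: the origin (TCP) lies midway between the tips of the shut fingers; the grasp point (between the pads) lies 19 mm behind it (pinch_z is the distance from the TCP to the grasp point, in m); z points along the fingers, x is the direction in which the jaws open and shut, and the axes are right-handed (so a half turn about z gives the same grasp; the last joint's range is limited). The gripper opens to 85 mm and grips with 20 to 120 N. Pads are 22 mm wide; open, the fingers measure 114 mm over their backs; the gripper's body (76 mm by 85 mm) begins 54 mm behind the grasp point. The pads swing forward as they close: fully open they stand 13 mm farther back than shut.
Start: joints at [1.128, 0.313, 0.046, 1.304, 0, 1.431], TCP at [0.171, 0.549, 0.231] pointing down, gripper open.
Joint ranges: [-2.76, 2.76], [-0.86, 1.69], [-1.03, 1.26], [-2.2, 2.34], [-1.47, 1.5], [-3.14, 3.14]. Speed limits (rad/s): [2.57, 2.57, 3.14, 3.14, 3.14, 3.14].

INTERFACE

Orientations are given as a unit quaternion [w, x, y, z].
In Python, from workcell import get_state, read_camera, camera_info, hand_in, trace, pinch_z gives the robot as it stands. The module is installed in compiled form; this text tells all that it offers.
- The arm moves only by the tool arm_command, never from a script. Its argument "steps" is text: rows parted by semicolons, each of 4 numbers parted by spaces: the shift along the world's x, y, z in mm, then the turn about the world's z in rad. In form: tx ty tz spin; .... A call has 1 to 20 rows; each row is the pose to reach, as a shift and turn from the pose measured when the call began; what a row does not reach only later rows make up. A row lasts 1/8 s, in which the tool goes at most 62.5 mm and 10.7 degrees, less where a joint would pass 70% of its speed; a pose out of reach is approached as far as the arm can. A call with a gripper value outside its range is refused whole. "fingers" is the gripper command: -1 is shut, 1 is fully open, values between are in proportion, set as the call begins (left out, the last holds). The fingers move at their own pace and stop on an object; "newtons" is the grip in N (left out, the last holds). Time passes only in rows, so rows that repeat a pose let the fingers close. It gives the time, the measured TCP pose, the force and the opening at its end, in the units of the state.
- get_state(): the state, without advancing time (a new reading comes with each control period).
- read_camera(name): name is "scene" or "top" or "wrist"; returns the picture (400x640x3 uint8, red, green, blue); there is no depth.
- camera_info(name): a dict with "mtx" (3x3 intrinsics, pixels), "k1" (the pictures are not rectified: a ray, as slopes to the right and down, at radius r is drawn at 1 + k1 r^2 times it, then the intrinsics apply), "R" (3x3) and "t" (3): a world point X has camera coordinates R X + t. Camera axes: x right, y down, z forward; pixel columns grow to the right and rows downward; lengths in m; the calibration is good to about 2 mm. A picture is of the moment at which its call begins: read the wrist's pose just before it. camera_info takes no time and is no camera call; for the wrist camera it gives the pose at the moment of the call.
- hand_in(): hands the job in, once; it reports no verdict.
Trained networks look in the newest picture that a camera, given by its name, has taken for a name from the list of things; names that differ only in an ending like _2 or _b are one class to them, and where a whole thing is asked for, a point or a joint stands for the part that bears it (a point fixed in the world has none). Each returns a list of dicts, best first, with "score" (0 to 1); they miss things now and then, are a little off and sometimes report something else, mostly with a low value. They report only what shows in the picture. A call takes as long as a camera call.
- trace(camera, name): "mask" (400x640 bool, what is visible of it) and "box" ([left, top, width, height] in pixels, round what is visible of it).
The state is a dict: "clock": time; "joint_pos": joint angles; "qvel": joint speeds; "tau": joint torques, N m; "tcp_pos": TCP position; "orientation": TCP orientation; "wrist_force": force on the tool from outside, world axes, zero at the start; "ft_torque": the same for the moment, N m; "finger_gap": finger opening in m.
Only numpy, scipy, OpenCV 4.12 (cv2) and the standard library are available. Lean on these libraries where they do the work, as an engineer would, in place of code of your own. Each camera call takes 0.05 s, during which the arm holds its last target.

TASK

Slide the aluminium sample block along the ledge of the sloping fixture to the robot's left until its left end edge meets the scribed line. Then slide the clamp's free jaw down the bar until its pad bears on the block, and screw the handle clockwise, regrasping as needed, until the jaw tilts, binds and holds the block firmly without being forced; let go and leave everything clamped, the block still on the line and flat against bed and ledge. Do not knock over or push away the bottle and the timer beside the fixture.

Things in the scene. Friction and masses are not known exactly. Their poses are not given: they have to be found in the camera images.
- line (a point): Scribed white line, 2 x 100 mm, on the grey bed of the fixture. The bed slopes 28 deg, low side to the robot. Point: on the bed surface and the line. Axes: x up the slope (along the line), y left along the bed, z square out of the bed, so it leans 28 deg towards the robot. In these axes the bed spans y -220 to 80 mm and the ledge's inner face is at x = -25 mm.
- fixture: The heavy sloping fixture (24 kg, does not budge), bed 170 x 300 x 14 mm; origin under its middle at worktop height, x away from the robot, y left. A steel ledge along the bed's low side stands 10 mm proud of the bed. The bed's middle is 87 mm above the worktop.
- bar_top (a point): Top of the clamp's steel bar (10 x 24 mm, end stop 14 x 26 mm), which stands square on the bed's upper half and ends 176 mm above the bed surface. Axes as line; in those axes it is at x = 100, y = -70 mm.
- block_center (a point): Centre of the loose aluminium sample block, 50 mm (up the slope) x 140 mm (along the ledge) x 30 mm (square to the bed), 0.3 to 0.6 kg. Axes, as it lies, as line. It lies on the bed against the ledge, 35 to 75 mm too far right; grasp it across the 50 mm or push its right end face.
- block_edge (a point): Middle of the lower edge of the block's left end face (70 mm left of the block's centre and 15 mm below it, in the block's axes). This edge must meet the line: its y in the axes of line is then 0.
- clamp_arm (a joint): Free jaw: dark steel arm 24 mm wide reaching 100 mm from the bar towards the robot, over the block. Value (m): distance slid down the bar to the bed, 0 top, 0.080 lowest. Pushed slowly straight along the bar, also by the handle, it slides down with a few newtons and stays where left. Pressed up at its outer end it tilts on the bar and binds.
- clamp_handle (a joint): Screw handle (rad): 0 backed off, grows clockwise seen from above the handle, to 6. Pad advances 2 mm per rad. Turns with 0.12 N m when free, 0.002 N m more per newton of clamping. From the pad just touching, about 1.3 rad take up the tilt, then each rad adds some 20 N: 2.5 to 4 rad in all is firm, over 5 is forced. Never turns back by itself.
- clamp_tilt (a joint): Tilt of the free jaw on the bar (rad): 0 square to the bar, grows as its outer end rises; 0.02 when it begins to bind, about 0.035 to 0.05 when clamped firmly.
- handle_grip (a point): Centre of the flat black paddle handle on the spindle at the jaw's outer end: 52 long, 14 thick, 42 mm high along the spindle; grasp across the 14 mm. The spindle leans 28 deg towards the robot, and the tool must too. x: paddle's long way (up the slope at joint value 0), y: its thickness, z: out along the spindle, away from the bed.
- pad_face (a point): Centre of the lower face of the clamp's round steel pad, 30 mm in diameter, 101 mm below handle_grip along the spindle (in the axes of line at x = 0, y = -70 mm). Axes as line. It bears on the block when 30 mm above the bed.
- clamp_pad: The clamp's spindle with its pad and handle; origin on the spindle axis, 40 mm above the pad's face.
- block: The sample block as a body; origin at its centre, but its axes are upright (z vertical): see block_center for those of its faces.
- bottle_mid (a point): Middle of a small brown bottle, 48 mm in diameter and 85 mm high, standing loose beside the fixture; leave it alone.
- timer_mid (a point): Middle of a white bench timer, 66 x 66 x 20 mm, lying loose beside the fixture; leave it alone.

How it is judged:
By the outcome, as a careful person would: the job done as asked, in the order asked, and still so for the second after the job is handed in, with the robot touching nothing.
It also fails if it takes over 72 s, if anything falls off the work surface, if the arm or the gripper's body presses on something with over 40 N, if the wrist force passes 120 N, or if a joint passes its speed limit or range.

## Working session

There is one attempt and no reset: what is moved stays moved. The work goes in short steps, Python scripts to look and compute and a tool call to move; the robot and the scene stay as the last step left them, time stands still between calls to the robot, and variables do not carry over. Pictures are saved under pics/ and viewed, and the job is handed in when it is done.

Besides the shell and the picture viewer there is one more tool, called after "Call:" in YAML: its name, and indented under it one key for each argument. arm_command: Moves the arm, as the interface text tells. Its arguments: {"type":"object","properties":{"steps":{"type":"string"},"fingers":{"type":"number"},"newtons":{"type":"number"}},"required":["steps"]}

```bash
mkdir -p pics; ls; cat > h.py <<'E'
import numpy as np, cv2
from workcell import *
def save(name,fn):
    im=read_camera(name); cv2.imwrite('pics/'+fn,im[:,:,::-1]); return im
def proj(ci,X):
    X=np.atleast_2d(X); c=X@np.array(ci['R']).T+np.array(ci['t']); s=c[:,:2]/c[:,2:]
    r2=(s**2).sum(1,keepdims=True); s=s*(1+ci['k1']*r2); K=np.array(ci['mtx'])
    return s@K[:2,:2].T+K[:2,2]
def ray(ci,uv):
    uv=np.atleast_2d(uv).astype(float); K=np.array(ci['mtx']); d=np.linalg.solve(K[:2,:2],(uv-K[:2,2]).T).T
    s=d.copy()
    for _ in range(30): s=d/(1+ci['k1']*(s**2).sum(1,keepdims=True))
    v=np.c_[s,np.ones(len(s))]@np.array(ci['R']); R=np.array(ci['R']); o=-R.T@np.array(ci['t'])
    return o, v/np.linalg.norm(v,axis=1,keepdims=True)
E
python3 - <<'E'
from h import *
print(get_state()); print(pinch_z)
for c in ['scene','top','wrist']:
    save(c,c+'0.png'); print(c,camera_info(c))
E
```

```text
pics
{'clock': 0.0, 'joint_pos': array([1.12837919e+00, 3.14016403e-01, 4.49322737e-02, 1.30360735e+00,
       3.74968990e-05, 1.43124633e+00]), 'qvel': array([1.44208816e-03, 4.99168515e-04, 6.73574296e-05, 3.90957483e-04,
       1.13901183e-03, 2.51675506e-04]), 'tau': array([-1.91275058e-04, -4.80632365e+01,  2.98530149e+01,  1.95375894e-02,
       -1.86180255e-04,  6.12932809e-06]), 'tcp_pos': array([0.17123771, 0.54834929, 0.23038069]), 'orientation': array([ 4.33137692e-04,  8.05685092e-01,  5.92343341e-01, -8.42998078e-04]), 'wrist_force': array([ 0.05972076,  0.59108695, -0.1947788 ]), 'ft_torque': array([-0.00082794, -0.04561769, -0.0381089 ]), 'finger_gap': 0.08510941611110384}
0.0187
scene {'mtx': array([[520.81643039,   0.        , 321.92684651],
       [  0.        , 520.81643039, 204.31860527],
       [  0.        ,   0.        ,   1.        ]]), 'k1': 0.040002852708761714, 'R': array([[-0.71649026, -0.69759307, -0.00236909],
       [-0.53387023,  0.55051195, -0.64180929],
       [ 0.44902593, -0.45858532, -0.76686063]]), 't': array([0.45465193, 0.42417955, 0.78323334])}
top {'mtx': array([[421.94305659,   0.        , 322.93345422],
       [  0.        , 421.94305659, 194.34692936],
       [  0.        ,   0.        ,   1.        ]]), 'k1': -0.0706475954458273, 'R': array([[ 0.01342879, -0.99985593,  0.0103825 ],
       [-0.98773404, -0.01488002, -0.15543502],
       [ 0.15556712, -0.00816784, -0.98779156]]), 't': array([-0.00152672,  0.62211575,  0.92473491])}
wrist {'mtx': array([[347.30070216,   0.        , 321.33344031],
       [  0.        , 347.30070216, 197.67031117],
       [  0.        ,   0.        ,   1.        ]]), 'k1': 0.015305267869999991, 'R': array([[ 0.29761246,  0.954685  , -0.00183792],
       [ 0.91122354, -0.28348852,  0.29884097],
       [ 0.28477796, -0.09061355, -0.95430116]]), 't': array([-0.57390811, -0.04000751,  0.38035209])}
```

View pics/scene0.png

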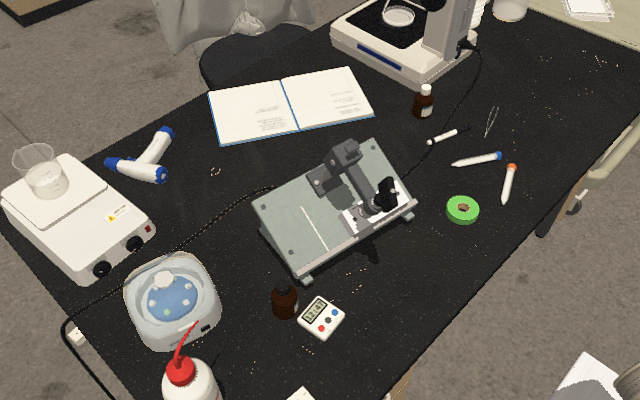

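View pics/top0.png

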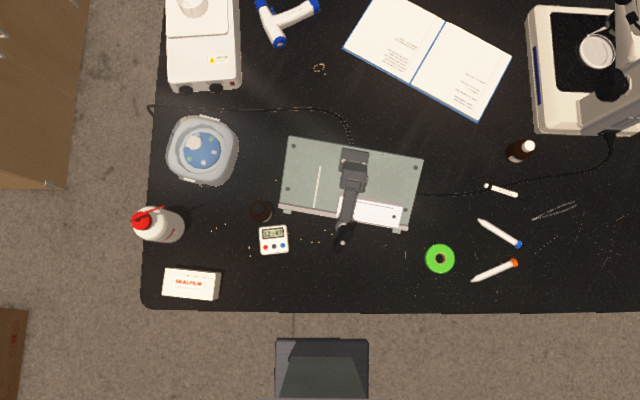

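View pics/wrist0.png

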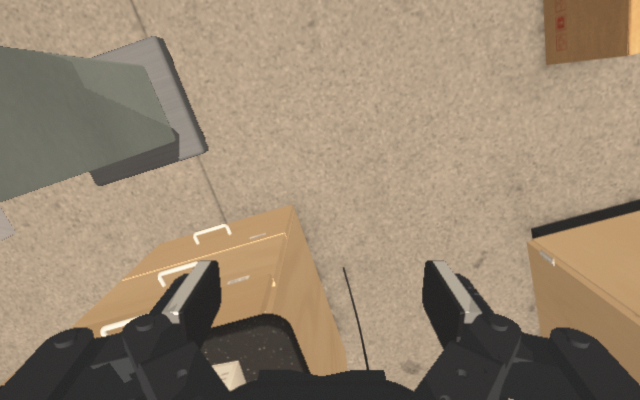

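```bash
python3 - <<'E'
from h import *
import pickle
D={}
for c in ['scene','top']:
    im=cv2.imread('pics/%s0.png'%c)
    for n in ['line','fixture','bar_top','block','handle_grip','pad_face','clamp_arm','bottle_mid','timer_mid','clamp_pad','block_center']:
        r=trace(c,n)
        D[c,n]=r
        print(c,n,[(round(q['score'],2),[int(v) for v in q['box']]) for q in r[:2]])
pickle.dump(D,open('d0.pkl','wb'))
im=cv2.imread('pics/scene0.png'); cv2.imwrite('pics/s0z.png',cv2.resize(im[120:330,240:430],None,fx=4,fy=4,interpolation=cv2.INTER_CUBIC)[:600*2:,:][:840,:760][:600])
cv2.imwrite('pics/s0z2.png',cv2.resize(im[120:290,240:430],None,fx=3.5,fy=3.5,interpolation=cv2.INTER_CUBIC))
im=cv2.imread('pics/top0.png'); cv2.imwrite('pics/t0z.png',cv2.resize(im[125:265,250:440],None,fx=4.2,fy=4.2,interpolation=cv2.INTER_CUBIC))
E
```

```text
scene line [(0.95, [251, 135, 166, 154])]
scene fixture [(0.76, [250, 137, 166, 148])]
scene bar_top [(0.61, [250, 139, 166, 148])]
scene block [(0.93, [337, 180, 69, 57]), (0.39, [251, 140, 166, 152])]
scene handle_grip [(0.62, [371, 178, 27, 34])]
scene pad_face [(0.76, [356, 173, 42, 45])]
scene clamp_arm [(0.58, [321, 137, 76, 84])]
scene bottle_mid [(0.69, [270, 281, 32, 38])]
scene timer_mid [(0.86, [295, 293, 49, 46]), (0.48, [358, 174, 38, 43])]
scene clamp_pad [(0.6, [358, 177, 39, 43])]
scene block_center [(0.6, [336, 183, 71, 51])]
top line [(0.87, [278, 135, 146, 96])]
top fixture [(0.83, [278, 134, 142, 102])]
top bar_top [(0.92, [279, 131, 147, 103]), (0.72, [335, 226, 18, 28])]
top block [(0.82, [332, 193, 69, 35])]
top handle_grip [(0.64, [335, 225, 16, 28])]
top pad_face [(0.62, [334, 225, 19, 27]), (0.34, [331, 224, 20, 27])]
top clamp_arm [(0.76, [334, 162, 34, 90])]
top bottle_mid [(0.69, [249, 201, 20, 21])]
top timer_mid [(0.89, [261, 225, 26, 30]), (0.21, [251, 199, 20, 24])]
top clamp_pad [(0.8, [330, 221, 20, 30]), (0.68, [261, 226, 24, 28])]
top block_center [(0.66, [336, 192, 65, 32])]
```

View pics/s0z2.png

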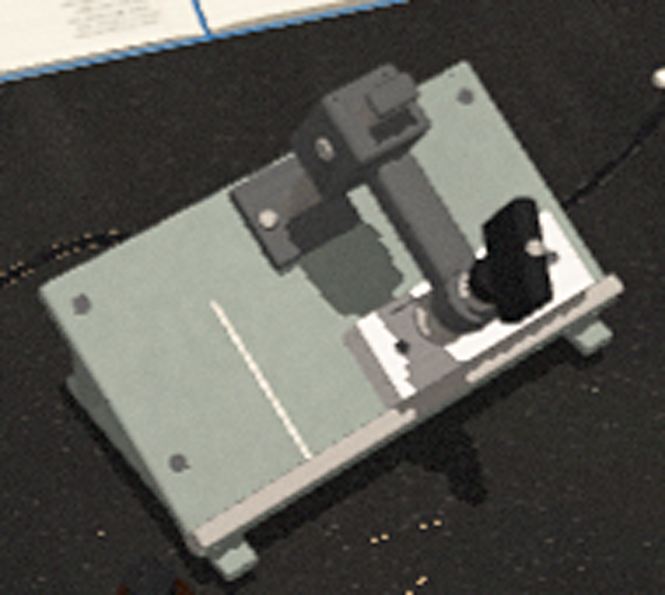

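View pics/t0z.png

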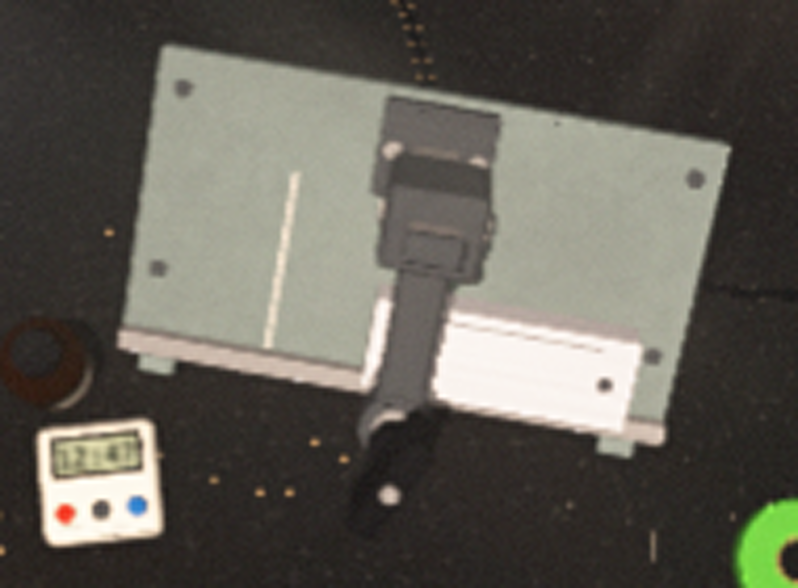

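```bash
cat > fit.py <<'E'
from h import *
from scipy.optimize import least_squares
s=lambda u,v:(u/3.5+240-0.36,v/3.5+120-0.36)
t=lambda u,v:(u/4.2+250-0.38,v/4.2+125-0.38)
A=np.radians(28)
def RL(psi):
    c,S=np.cos(psi),np.sin(psi)
    return np.array([[c,-S,0],[S,c,0],[0,0,1]])@np.array([[np.cos(A),0,-np.sin(A)],[0,1,0],[np.sin(A),0,np.cos(A)]])
E
cat > fit0.py <<'E'
from fit import *
ci={c:camera_info(c) for c in ['scene','top']}
# name: (cam,uv, func(p)->L coords)
obs=[('scene',s(466,63),lambda u,l,o:(u,-.22,0)),('scene',s(40,290),lambda u,l,o:(u,.08,0)),
('scene',s(214,303),lambda u,l,o:(l,0,0)),
('scene',s(622,284),lambda u,l,o:(o,-.22,.010)),('scene',s(195,543),lambda u,l,o:(o,.08,.010)),
('top',t(165,45),lambda u,l,o:(u,.08,0)),('top',t(729,147),lambda u,l,o:(u,-.22,0)),
('top',t(295,172),lambda u,l,o:(l,0,0)),
('top',t(119,347),lambda u,l,o:(o,.08,.010)),('top',t(663,443),lambda u,l,o:(o,-.22,.010))]
def res(p,full=False):
    R=RL(p[3]); out=[]
    for c,uv,f in obs:
        X=R@np.array(f(*p[4:7]))+p[:3]
        out.append(proj(ci[c],X)[0]-np.array(uv))
    out=np.array(out); return out if full else out.ravel()
r=least_squares(res,[.45,0,.08,0,.14,.075,-.035],loss='soft_l1')
print(r.x.round(4)); print(res(r.x,True).round(1)); np.save('L.npy',r.x)
print('bed mid z', r.x[2]+ (r.x[4]-.085)*np.sin(A))
E
python3 fit0.py
```

```text
[ 0.6101  0.026   0.0654 -0.1653  0.1312  0.0781 -0.0302]
[[ 0.7 -0.4]
 [-0.6 -0.2]
 [-0.5  0.6]
 [ 0.   0.3]
 [ 1.   0.6]
 [-1.1  0.3]
 [ 1.1  0.4]
 [ 0.4 -0.2]
 [-0.4 -1.4]
 [ 0.4 -0.7]]
bed mid z 0.08709959111680414
```

Call:
arm_command:
  steps: "20 -10 50 0; 50 -30 90 0.03; 80 -70 120 0.06; 110 -120 130 0.1; 135 -170 130 0.138; 160 -220 130 0.138; 180 -275 130 0.138; 200 -330 130 0.138; 215 -390 130 0.138; 225 -450 130 0.138; 235 -510 130 0.138; 245 -565 130 0.138; 250 -610 130 0.138; 250 -610 130 0.138; 250 -610 130 0.138; 250 -610 130 0.138"
  fingers: -1

```text
clock: 3.25
tcp_pos: [0.4213, -0.06, 0.3615]
orientation: [0.0, 0.762, 0.647, 0.0]
wrist_force: [-0.5, 0.0, -0.3]
finger_gap: 0.0002
```

```bash
cat >> h.py <<'E'
def wz(fn,crop=None,f=1):
    ci=camera_info('wrist'); im=save('wrist',fn); return ci,im
E
python3 - <<'E'
from h import *
import pickle
s=get_state(); print(s['clock'],s['tcp_pos'],s['orientation'],s['joint_pos'].round(3),s['wrist_force'].round(2),s['ft_torque'].round(3),s['finger_gap'])
ci,im=wz('w1.png'); pickle.dump(ci,open('w1.pkl','wb'))
E
```

```text
3.25 [ 0.42133587 -0.06004812  0.36153158] [2.56916368e-05 7.62348756e-01 6.47166391e-01 1.90886076e-04] [-0.331  0.015  0.003  1.558  0.    -0.168] [-0.52  0.02 -0.29] [ 0.002  0.002 -0.015] 0.00021856694403061297
```

View pics/w1.png

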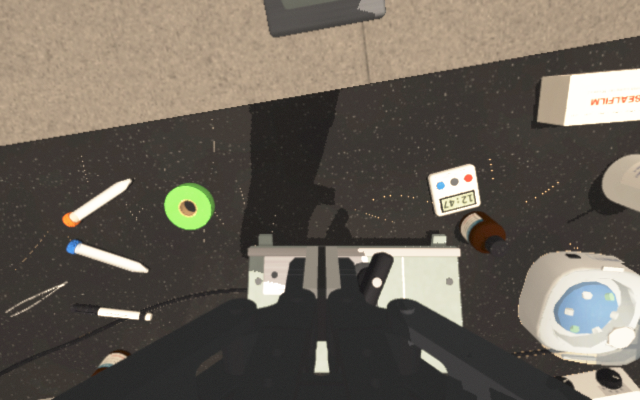

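```bash
python3 - <<'E'
from fit import *
p=np.load('L.npy'); R=RL(p[3]); O=p[:3]
def onplane(c,uv,z):
    o,d=ray(camera_info(c),uv); o=R.T@(o-O); d=(R.T@d.T).T
    k=(z-o[2])/d[:,2]; return o+k[:,None]*d
print(onplane('top',[t(627,432),t(642,345),t(361,388),t(380,303)],.03).round(4))
print(onplane('scene',[s(357,318),s(408,398),s(549,210),s(346,330),s(382,405)],.03).round(4))
# white dot on handle top; handle along spindle x=0,y=-.07
for c,uv in [('top',t(390,495)),('scene',s(533,246))]:
    o,d=ray(camera_info(c),uv); o=R.T@(o-O); d=(R.T@d.T).T
    for z in (.14,.16,.18,.2,.22):
        k=(z-o[2])/d[:,2]; print(c,z,(o+k[:,None]*d).round(4))
E
python3 - <<'E'
import cv2
im=cv2.imread('pics/w1.png'); cv2.imwrite('pics/w1z.png',cv2.resize(im[220:340,230:480],None,fx=3.2,fy=3.2,interpolation=cv2.INTER_CUBIC))
E
```

```text
[[-0.0216 -0.1954  0.03  ]
 [ 0.0275 -0.1923  0.03  ]
 [-0.0238 -0.0535  0.03  ]
 [ 0.0247 -0.0551  0.03  ]]
[[ 0.0296 -0.0565  0.03  ]
 [-0.0219 -0.0571  0.03  ]
 [ 0.0279 -0.194   0.03  ]
 [ 0.0269 -0.0472  0.03  ]
 [-0.0178 -0.0419  0.03  ]]
top 0.14 [[-0.0303 -0.0737  0.14  ]]
top 0.16 [[-0.021  -0.0726  0.16  ]]
top 0.18 [[-0.0117 -0.0715  0.18  ]]
top 0.2 [[-0.0023 -0.0705  0.2   ]]
top 0.22 [[ 0.007  -0.0694  0.22  ]]
scene 0.14 [[ 0.0084 -0.1099  0.14  ]]
scene 0.16 [[ 0.0072 -0.0985  0.16  ]]
scene 0.18 [[ 0.0061 -0.0871  0.18  ]]
scene 0.2 [[ 0.0049 -0.0757  0.2   ]]
scene 0.22 [[ 0.0038 -0.0643  0.22  ]]
```

View pics/w1z.png

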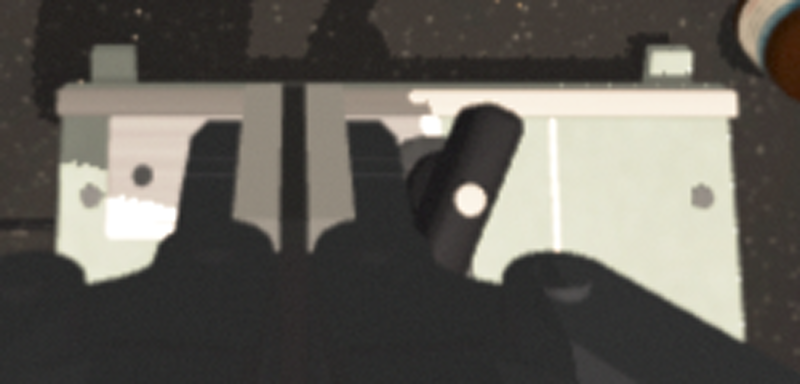

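```bash
python3 - <<'E'
from fit import *
import pickle
p=np.load('L.npy'); R=RL(p[3]); O=p[:3]
def onplane(ci,uv,z):
    o,d=ray(ci,uv); o=R.T@(o-O); d=(R.T@d.T).T
    k=(z-o[2])/d[:,2]; return o+k[:,None]*d
w=lambda u,v:(u/3.2+230-.35,v/3.2+220-.35)
ci=pickle.load(open('w1.pkl','rb'))
a=onplane(ci,[w(522,125),w(470,270),w(465,115),w(430,230),w(470,200)],.204);print(a.round(4))
print(onplane(ci,[w(553,118),w(556,250)],0),onplane(ci,[w(738,95),w(57,95)],.01),onplane(ci,[w(106,117),w(106,238)],.03))
E
```

```text
[[-0.0161 -0.0553  0.204 ]
 [ 0.021  -0.0702  0.204 ]
 [-0.0187 -0.0704  0.204 ]
 [ 0.011  -0.0803  0.204 ]
 [ 0.0033 -0.0697  0.204 ]]
[[-0.02161623  0.00021437  0.        ]
 [ 0.03524135 -0.00086186  0.        ]] [[-0.03173576  0.07943238  0.01      ]
 [-0.03082778 -0.21982428  0.01      ]] [[-0.02097988 -0.19468156  0.03      ]
 [ 0.0281343  -0.19297818  0.03      ]]
```

```bash
cat >> fit.py <<'E'
p=np.load('L.npy'); R=RL(p[3]); O=p[:3]+R@np.array([.003,0,0])
def W(x,y,z): return (R@(np.array([x,y,z])/1000)+O)*1000
def toL(X): return R.T@(np.array(X)-O)*1000
def onplane(ci,uv,z):
    o,d=ray(ci,uv); o=R.T@(o-O); d=(R.T@d.T).T
    k=(z/1000-o[2])/d[:,2]; return (o+k[:,None]*d)*1000
def st():
    s=get_state(); print('t',s['clock'],'tcpL',toL(s['tcp_pos']).round(1),'q',s['joint_pos'].round(2),'FL',(R.T@s['wrist_force']).round(1),'Tq',s['ft_torque'].round(3),'gap',round(s['finger_gap']*1000,1)); return s
E
python3 - <<'E'
from fit import *
s=st(); c=s['tcp_pos']*1000
print('yL',R[:,1],'zL',R[:,2],'xL',R[:,0])
for q in [(-4,-230,12),(-4,-230,100),(-4,-154.5,12)]: print(q,W(*q).round(1),(W(*q)-c).round(1))
E
```

```text
t 3.3 tcpL [ -15.8 -115.8  342.2] q [-0.33  0.01  0.    1.56  0.   -0.17] FL [0.3 0.1 0.1] Tq [ 0.053  0.028 -0.018] gap 0.3
yL [0.16455657 0.98636765 0.        ] zL [-0.46307156  0.07725463  0.88294759] xL [ 0.87091094 -0.14529483  0.46947156]
(-4, -230, 12) [ 565.8 -199.8   75.5] [ 144.4 -139.8 -286. ]
(-4, -230, 100) [ 525.1 -193.   153.2] [ 103.7 -133.1 -208.3]
(-4, -154.5, 12) [ 578.2 -125.3   75.5] [ 156.9  -65.4 -286. ]
```

Call:
arm_command:
  steps: "45 -45 0 0; 95 -95 -20 0; 144 -140 -40 0; 144 -140 -100 0; 144 -140 -160 0; 144 -140 -210 0; 144 -140 -250 0; 144 -140 -275 0; 144 -140 -286 0; 144 -140 -286 0; 144 -140 -286 0"

```text
clock: 4.68
tcp_pos: [0.5665, -0.2001, 0.077]
orientation: [0.001, 0.762, 0.648, 0.001]
wrist_force: [0.3, -0.4, 0.2]
finger_gap: -0.0001
```

```bash
python3 - <<'E'
from fit import *
st()
im=save('scene','s2.png'); cv2.imwrite('pics/s2z.png',cv2.resize(im[120:290,240:450,::-1],None,fx=3.5,fy=3.5))
E
```

```text
t 4.675 tcpL [  -2.7 -230.2   13. ] q [-0.47  0.45 -0.15  0.97  0.   -0.31] FL [ 0.4 -0.3  0. ] Tq [ 0.038  0.024 -0.003] gap -0.1
```

View pics/s2z.png

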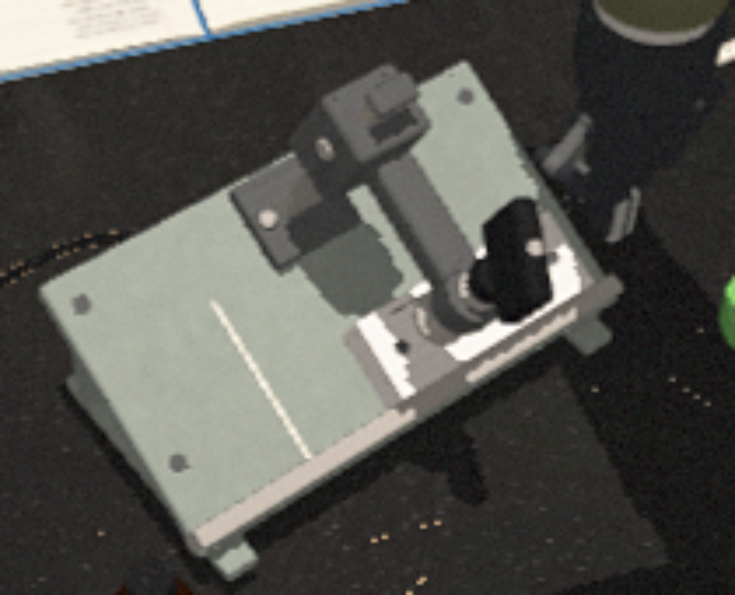

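Call:
arm_command:
  steps: "0.8 5 0 0; 1.3 8 0 0; 1.8 11 0 0; 2.3 14 0 0; 2.7 16 0 0; 3 18 0 0; 3.3 20 0 0; 3.7 22 0 0; 4 24 0 0; 4.3 26 0 0; 4.8 29 0 0; 5.3 32 0 0; 5.8 35 0 0; 6.3 38 0 0; 6.8 41 0 0; 7.3 44 0 0; 7.8 47 0 0; 8.3 50 0 0; 8.8 53 0 0; 9.3 56 0 0"

```text
clock: 7.22
tcp_pos: [0.5758, -0.1441, 0.0771]
orientation: [0.001, 0.762, 0.647, 0.001]
wrist_force: [1.2, -2.2, -0.4]
finger_gap: -0.0001
```

```bash
python3 - <<'E'
from fit import *
st()
im=save('scene','s3.png'); cv2.imwrite('pics/s3z.png',cv2.resize(im[120:290,240:450,::-1],None,fx=3.5,fy=3.5,interpolation=cv2.INTER_CUBIC))
im=save('top','t3.png'); cv2.imwrite('pics/t3z.png',cv2.resize(im[125:265,250:440,::-1],None,fx=4.2,fy=4.2,interpolation=cv2.INTER_CUBIC))
E
```

```text
t 7.225 tcpL [  -2.6 -173.4   13.1] q [-0.38  0.43 -0.17  0.97  0.   -0.22] FL [ 1.2 -1.9 -1.1] Tq [-0.406 -0.031 -0.027] gap -0.1
```

View pics/s3z.png

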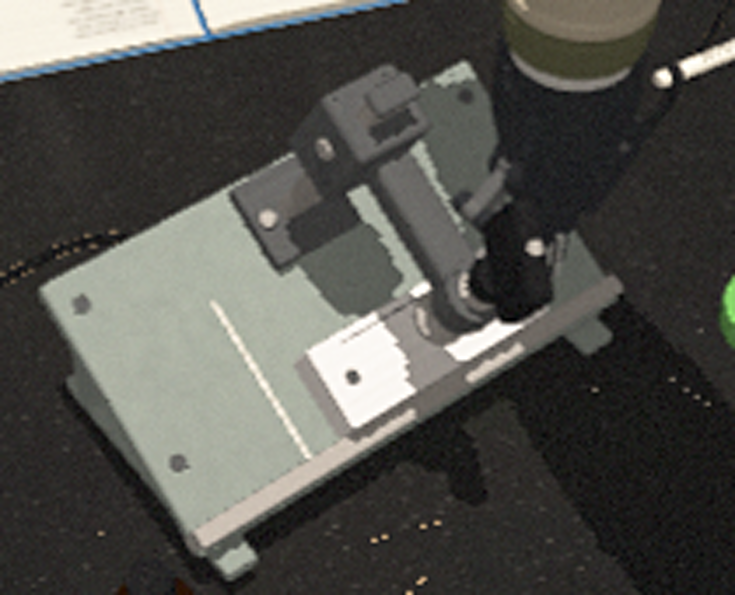

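View pics/t3z.png

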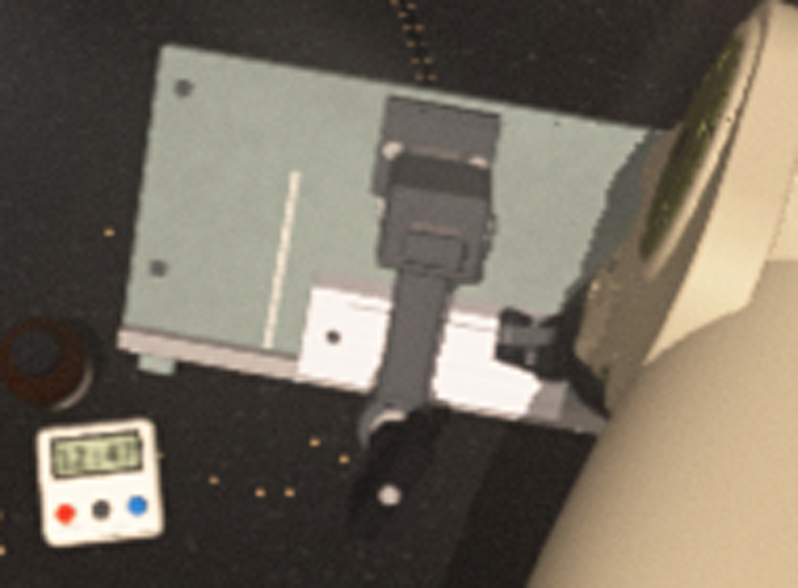

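```bash
python3 - <<'E'
from fit import *
ct=camera_info('top'); cs=camera_info('scene')
print(onplane(ct,[t(313,287),t(299,378)],30).round(1), 'line top',onplane(ct,[t(295,175),t(268,344)],0).round(1))
print(onplane(cs,[s(308,352),s(357,430)],30).round(1),'low', onplane(cs,[s(297,363),s(344,437)],0).round(1),'line',onplane(cs,[s(215,305),s(307,456)],0).round(1))
E
```

```text
[[ 23.8 -19.5  30. ]
 [-27.4 -20.4  30. ]] line top [[ 73.    0.5   0. ]
 [-23.2  -0.2   0. ]]
[[ 24.  -21.5  30. ]
 [-25.3 -21.9  30. ]] low [[ 23.9 -24.6   0. ]
 [-24.3 -25.3   0. ]] line [[ 74.3  -1.3   0. ]
 [-22.7  -1.    0. ]]
```

Call:
arm_command:
  steps: "0.3 2 0 0; 0.8 5 0 0; 1.2 7.5 0 0; 1.6 10 0 0; 2 12 0 0; 2.3 14 0 0; 2.5 15 0 0; 2.6 16 0 0; 2.6 16 0 0"

```text
clock: 8.45
tcp_pos: [0.5785, -0.1276, 0.0771]
orientation: [0.001, 0.762, 0.648, 0.001]
wrist_force: [0.2, -1.1, -0.3]
finger_gap: 0.0
```

```bash
python3 - <<'E'
from fit import *
st()
im=save('scene','s4.png'); cv2.imwrite('pics/s4z.png',cv2.resize(im[190:270,290:390,::-1],None,fx=7,fy=7,interpolation=cv2.INTER_CUBIC))
im=save('top','t4.png'); cv2.imwrite('pics/t4z.png',cv2.resize(im[160:220,300:380,::-1],None,fx=9,fy=9,interpolation=cv2.INTER_CUBIC))
im=save('wrist','w4.png')
E
```

```text
t 8.45 tcpL [  -2.7 -156.7   13.1] q [-0.35  0.43 -0.17  0.97  0.   -0.19] FL [ 0.1 -1.1 -0.4] Tq [-0.309 -0.085 -0.056] gap 0.0
```

View pics/s4z.png

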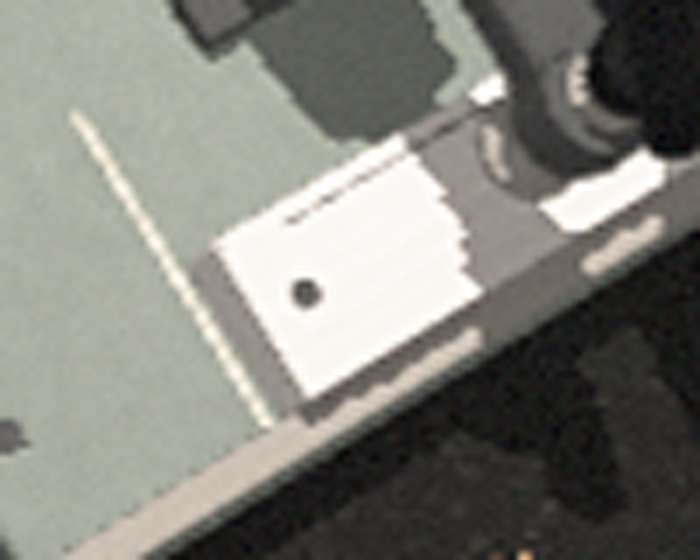

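View pics/t4z.png

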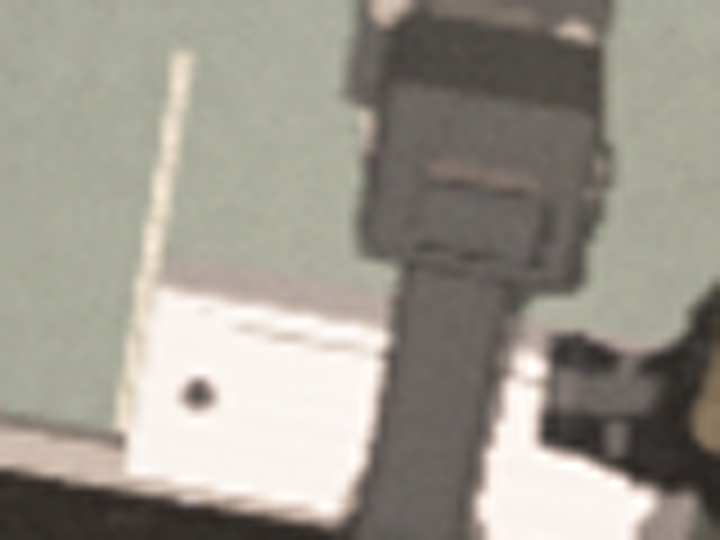

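View pics/w4.png

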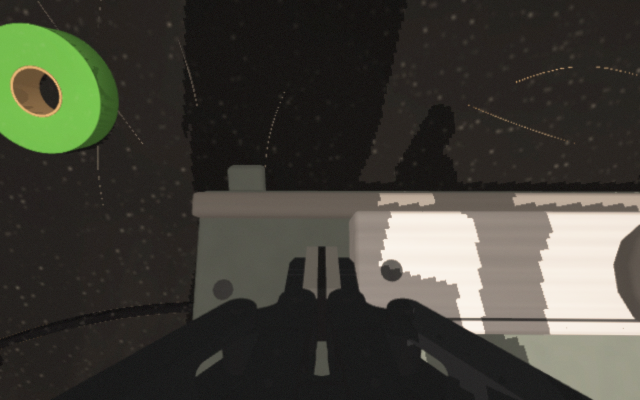

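```bash
python3 - <<'E'
from fit import *
ct=camera_info('top'); cs=camera_info('scene')
s=lambda u,v:(u/7+290-.43,v/7+190-.43)
t=lambda u,v:(u/9+300-.44,v/9+160-.44)
print('top30',onplane(ct,[t(160,285),t(130,470)],30).round(1),'line',onplane(ct,[t(181,60),t(125,428)],0).round(1))
print('sc30',onplane(cs,[s(215,245),s(305,398)],30).round(1),'low',onplane(cs,[s(192,265),s(279,414)],0).round(1),'line',onplane(cs,[s(76,117),s(266,424)],0).round(1))
E
```

```text
top30 [[ 25.   -4.2  30. ]
 [-23.7  -4.5  30. ]] line [[ 73.    0.9   0. ]
 [-24.6  -0.5   0. ]]
sc30 [[ 23.9  -4.3  30. ]
 [-23.3  -3.3  30. ]] low [[ 24.4  -7.    0. ]
 [-22.7  -5.9   0. ]] line [[ 75.8  -0.8  -0. ]
 [-23.2  -1.1   0. ]]
```

Call:
arm_command:
  steps: "0.2 1 0 0; 0.3 2 0 0; 0.5 3 0 0; 0.5 3 0 0"

```text
clock: 9.1
tcp_pos: [0.579, -0.1245, 0.0771]
orientation: [0.001, 0.762, 0.648, 0.001]
wrist_force: [0.1, -1.5, 0.8]
finger_gap: -0.0002
```

```bash
python3 - <<'E'
from fit import *
st()
im=save('scene','s5.png'); cv2.imwrite('pics/s5z.png',cv2.resize(im[205:265,300:360,::-1],None,fx=10,fy=10,interpolation=cv2.INTER_CUBIC))
im=save('top','t5.png'); cv2.imwrite('pics/t5z.png',cv2.resize(im[160:220,300:380,::-1],None,fx=9,fy=9,interpolation=cv2.INTER_CUBIC))
E
```

```text
t 9.1 tcpL [  -2.7 -153.5   13.1] q [-0.35  0.43 -0.17  0.96  0.   -0.19] FL [ 0.7 -1.5  0.5] Tq [-0.337 -0.087 -0.033] gap -0.2
```

View pics/s5z.png

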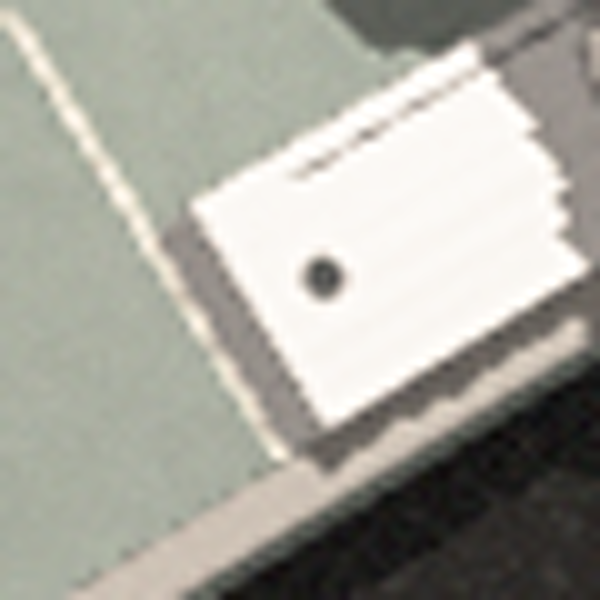

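View pics/t5z.png

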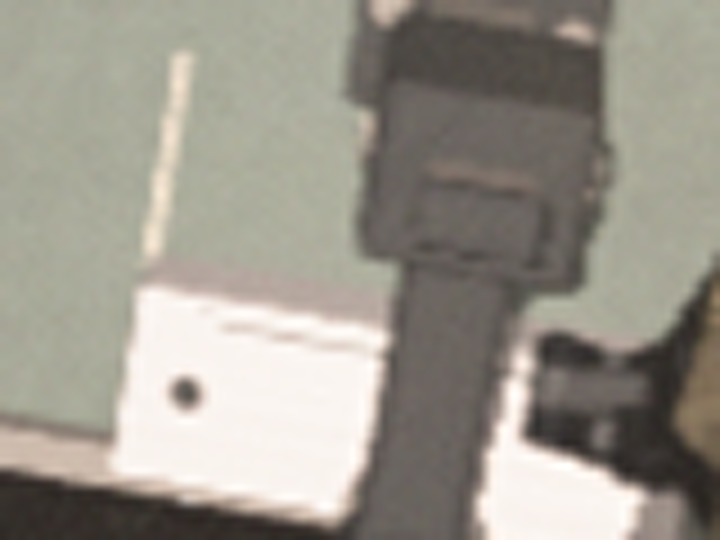

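```bash
python3 - <<'E'
from fit import *
ct=camera_info('top'); cs=camera_info('scene')
s=lambda u,v:(u/10+300-.45,v/10+205-.45)
t=lambda u,v:(u/9+300-.44,v/9+160-.44)
print('top30',onplane(ct,[t(138,287),t(110,468)],30).round(1),'line',onplane(ct,[t(181,60),t(152,250)],0).round(1))
print('sc30',onplane(cs,[s(191,205),s(322,428)],30).round(1),'low',onplane(cs,[s(165,238),s(287,440)],0).round(1),'line',onplane(cs,[s(10,15),s(280,455)],0).round(1))
# model overlay: predicted low edge & line pixel, intensity profile along y_L at x=10, z=0 in scene
im=cv2.imread('pics/s5.png').astype(np.float32)
for x in (-10,0,10,20,40):
    ys=np.arange(-8,6.1,1); P=proj(cs,np.array([W(x,y,0)/1000 for y in ys])).astype(np.float32)
    v=cv2.remap(im,P[None,:,0].copy(),P[None,:,1].copy(),cv2.INTER_CUBIC)[0]; print(x,v.mean(1).round(0).astype(int))
E
```

```text
top30 [[ 23.5   0.9  30. ]
 [-24.1   0.4  30. ]] line [[73.   0.9  0. ]
 [23.5  0.2  0. ]]
sc30 [[ 24.6  -1.   30. ]
 [-23.4  -0.   30. ]] low [[ 23.8  -4.4  -0. ]
 [-21.3  -4.    0. ]] line [[ 76.1  -1.2  -0. ]
 [-23.1  -1.2   0. ]]
-10 [141 141 141 144 160 190 218 226 205 173 158 165 169 169 168]
0 [138 141 144 142 142 157 180 195 191 172 162 167 172 172 171]
10 [145 149 144 138 145 167 199 213 209 189 168 163 168 170 170]
20 [143 146 146 141 154 183 211 224 210 180 165 166 168 170 171]
40 [173 171 167 171 190 219 241 245 221 188 165 164 169 169 167]
```

```bash
cat > edge.py <<'E'
from fit import *
from scipy.special import erf
from scipy.optimize import least_squares
import sys
def edge(fn,cam='scene',xs_line=np.arange(35,66,1.5),xs_b=np.arange(-18,21,1.5),ci=None):
    ci=ci or camera_info(cam); im=cv2.imread(fn).astype(np.float32).mean(2)
    ys=np.arange(-12,10.1,.5)
    def prof(xs):
        out=[]
        for x in xs:
            P=proj(ci,np.array([W(x,y,0)/1000 for y in ys])).astype(np.float32)
            out.append(cv2.remap(im,P[None,:,0].copy(),P[None,:,1].copy(),cv2.INTER_LINEAR)[0])
        return np.mean(out,0)
    A,B=prof(xs_line),prof(xs_b)
    st=lambda y,c,s:.5*(1+erf((y-c)/s/1.414))
    def mA(q): bg,amp,c,s=q; return bg+amp*(st(ys,c-1,s)-st(ys,c+1,s))
    q=least_squares(lambda q:mA(q)-A,[170,100,-1,1.5]).x
    # B: block level b for y<e, else bed / line
    def mB(r):
        e,b,bg,c=r; amp=q[1]; lo=max(c-1,min(e,c+1)); 
        return b+(bg-b)*st(ys,e,q[3])+amp*(st(ys,lo,q[3])-st(ys,c+1,q[3]))
    m=ys>-6
    best=min((least_squares(lambda r:np.r_[(mB(r)-B)[m],10*(r[3]-q[2])],[e0,140,170,q[2]]) for e0 in (-6,-4,-3,-2,-1)),key=lambda r:r.cost)
    print('line c',q.round(2),'edge',best.x.round(2),'rms',np.sqrt(2*best.cost/m.sum()).round(1),'edge-line',round(best.x[0]-best.x[3],2))
if __name__=='__main__': edge(sys.argv[1])
E
python3 - <<'E'
from edge import *
edge('pics/s4.png'); edge('pics/s5.png')
E
```

```text
line c [170.69 112.81  -1.41   1.42] edge [ -6.   114.26 169.39  -1.48] rms 1.5 edge-line -4.53
line c [170.77 112.87  -1.41   1.42] edge [ -2.01 141.3  169.34  -1.42] rms 1.3 edge-line -0.59
```

Call:
arm_command:
  steps: "0.1 0.6 0 0; 0.1 0.6 0 0; 0.1 0.6 0 0; -0.5 -4 0 0; -3 -20 0 0; -6 -40 0 0; -6 -40 60 0; -6 -40 120 0.3; -6 -40 180 0.48; -6 -40 240 0.66; -30 -30 270 0.84; -60 -10 290 1.02; -80 10 290 1.2; -90 30 290 1.38; -100 40 290 1.55; -100 40 290 1.73; -100 40 290 1.91; -100 40 290 2.09; -100 40 290 2.27; -100 40 290 2.45"

```text
clock: 11.7
tcp_pos: [0.4789, -0.0857, 0.3672]
orientation: [-0.001, -0.348, 0.938, 0.001]
wrist_force: [-0.3, 0.6, -0.5]
finger_gap: 0.0002
```

```bash
python3 - <<'E'
from edge import *
import pickle
s=st()
save('scene','s6.png'); edge('pics/s6.png')
ci,im=wz('w6.png'); pickle.dump(ci,open('w6.pkl','wb'))
print(s['tcp_pos'],s['orientation'])
E
```

```text
t 11.7 tcpL [  40.6 -131.8  318.6] q [-0.34  0.14  0.15  1.59  0.   -2.62] FL [-0.6  0.6 -0.3] Tq [-0.052 -0.025 -0.037] gap 0.2
line c [170.02 112.36  -1.41   1.42] edge [ -1.24 141.6  168.56  -1.32] rms 0.8 edge-line 0.07
[ 0.47886618 -0.08571945  0.36723607] [-6.60911270e-04 -3.47586631e-01  9.37646778e-01  1.27164552e-03]
```

View pics/w6.png

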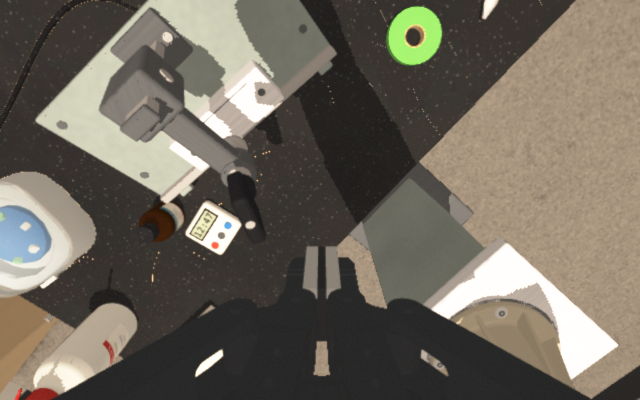

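```bash
python3 - <<'E'
from fit import *
import pickle
im=cv2.imread('pics/w6.png'); cv2.imwrite('pics/w6z.png',cv2.resize(im[110:260,160:300],None,fx=4,fy=4,interpolation=cv2.INTER_CUBIC))
cis={'top':camera_info('top'),'scene':camera_info('scene'),'w1':pickle.load(open('w1.pkl','rb')),'w6':pickle.load(open('w6.pkl','rb'))}
w1=lambda u,v:(u/3.2+230-.35,v/3.2+220-.35)
ob={'top':t(390,495),'scene':s(533,246),'w1':w1(470,200),'w6':(250,225.5)}
for k,uv in ob.items():
    zz=np.arange(170,225,1.); P=proj(cis[k],np.array([W(0,-70,z)/1000 for z in zz])); d=np.linalg.norm(P-uv,axis=1); i=d.argmin(); print(k,zz[i],d[i].round(2),(P[i]-uv).round(1))
E
```

```text
top 211.0 0.11 [ 0.1 -0.1]
scene 210.0 0.84 [0.5 0.7]
w1 207.0 0.24 [ 0.2 -0.2]
w6 210.0 0.43 [-0.4  0.1]
```

View pics/w6z.png

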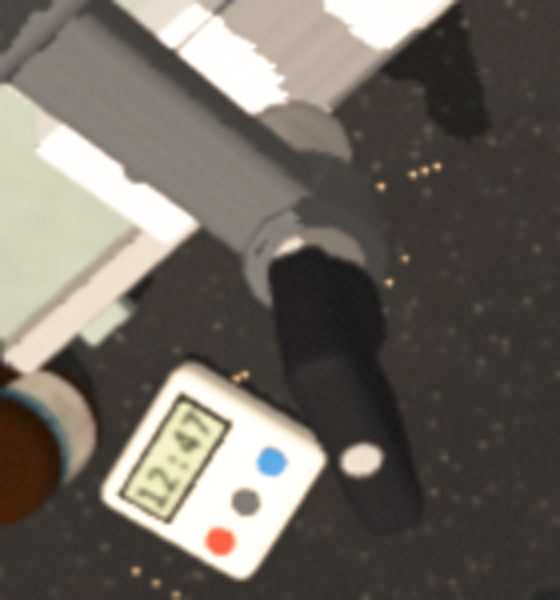

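```bash
cat > ov.py <<'E'
from fit import *
def paddle(th,zc,dx=0,dy=0,tilt=0):
    # clockwise seen from above: x-> -y
    c,S=np.cos(th),np.sin(th); ex=np.array([c,-S,0]); ey=np.array([S,c,0])
    pts=[]
    for z in (21,-21):
        for a,b in ((26,7),(26,-7),(-26,-7),(-26,7)): pts.append(np.array([dx,-70+dy,zc+z])+a*ex+b*ey)
    return np.array(pts)
def draw(im,ci,th,zc,crop,f,col=(0,255,0),**k):
    P=proj(ci,np.array([W(*q)/1000 for q in paddle(th,zc,**k)]))
    P=((P-np.array([crop[0],crop[1]])+.5)*f-.5).astype(np.int32)
    cv2.polylines(im,[P[:4]],True,col,1); cv2.polylines(im,[P[4:]],True,(0,160,255),1)
    for i in range(4): cv2.line(im,tuple(map(int,P[i])),tuple(map(int,P[i+4])),col,1)
def ovl(fn,ci,ths,zc,crop,f,out,**k):
    im0=cv2.imread(fn); x,y,w,h=crop; tiles=[]
    for th in ths:
        im=cv2.resize(im0[y:y+h,x:x+w],None,fx=f,fy=f,interpolation=cv2.INTER_CUBIC); im=cv2.convertScaleAbs(im,alpha=1.5,beta=25); draw(im,ci,th,zc,crop,f,**k); tiles.append(im)
    cv2.imwrite(out,np.hstack(tiles))
E
python3 - <<'E'
from ov import *
import pickle
ovl('pics/w6.png',pickle.load(open('w6.pkl','rb')),[.25,.35,.45],187.5,(205,150,70,110),3.7,'pics/o6.png')
ovl('pics/s6.png',camera_info('scene'),[.25,.35,.45],187.5,(350,165,60,70),4.3,'pics/o6s.png')
E
```

```text
(no output)
```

View pics/o6.png

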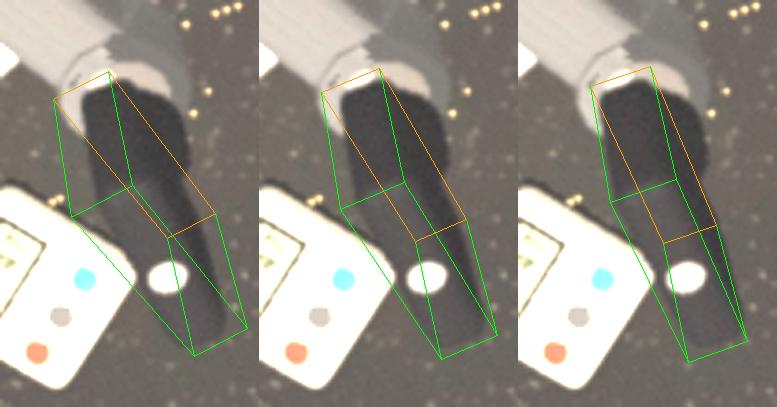

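View pics/o6s.png

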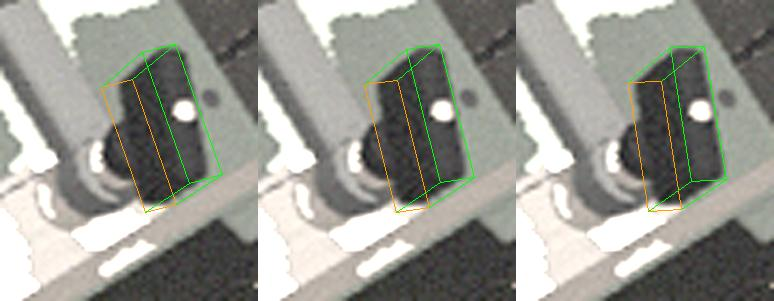

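```bash
cat > pfit.py <<'E'
from ov import *
import pickle
from scipy.optimize import minimize
def setup(views):
    V=[]
    for fn,ci,crop,thr in views:
        im=cv2.imread(fn).astype(np.float32).mean(2); x,y,w,h=crop
        sub=cv2.resize(cv2.GaussianBlur(im,(0,0),.6)[y:y+h,x:x+w],None,fx=4,fy=4,interpolation=cv2.INTER_CUBIC)
        V.append(((sub<thr).astype(np.uint8),ci,crop))
    return V
def cost(q,V):
    th,zc,dx,dy=q; tot=0
    for m,ci,crop in V:
        P=proj(ci,np.array([W(*p)/1000 for p in paddle(th,zc,dx,dy)])); P=((P-np.array(crop[:2])+.5)*4-.5)
        h=cv2.convexHull((P*16).astype(np.int32)); r=np.zeros_like(m); cv2.fillConvexPoly(r,h,1,shift=4)
        tot+=(r!=m).sum()/ (r.sum()+1)
    return tot+ .02*((zc-187)/4)**2+.02*(dx/2)**2+.02*(dy/2)**2
def fitp(V,th0,zc0=187):
    b=None
    for t0 in th0:
        r=minimize(cost,[t0,zc0,0,0],args=(V,),method='Nelder-Mead',options=dict(initial_simplex=[[t0,zc0,0,0],[t0+.15,zc0,0,0],[t0,zc0+4,0,0],[t0,zc0,2,0],[t0,zc0,0,2]]))
        if b is None or r.fun<b.fun: b=r
    return b
E
python3 - <<'E'
from pfit import *
import sys
V=setup([('pics/s6.png',camera_info('scene'),(350,165,60,70),32)]); 
V2=setup([('pics/w6.png',pickle.load(open('w6.pkl','rb')),(205,150,70,110),30)])
cv2.imwrite('pics/m.png',np.hstack([V[0][0][:280]*255,V2[0][0][:280]*255]))
for n,v in (('s',V),('w',V2),('both',V+V2)):
    b=fitp(v,[.3,.5,.7]); print(n,b.x.round(2),round(b.fun,3))
E
```

```text
s [  0.41 184.88   0.52   1.29] 1.176
w [  0.63 187.07  -1.3   -1.62] 0.756
both [  0.62 185.39  -0.75  -1.66] 1.965
```

View pics/m.png

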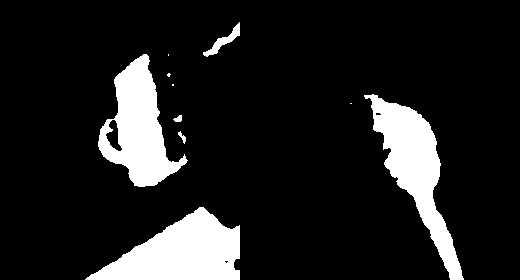

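```bash
python3 - <<'E'
from ov import *
import pickle
ovl('pics/w6.png',pickle.load(open('w6.pkl','rb')),[.45,.55,.65],188,(205,150,70,110),3.7,'pics/o6.png',dx=-1,dy=-1)
ovl('pics/s6.png',camera_info('scene'),[.45,.55,.65],188,(350,165,60,70),4.3,'pics/o6s.png',dx=0,dy=0)
a=cv2.imread('pics/o6.png');b=cv2.imread('pics/o6s.png');w=min(a.shape[1],b.shape[1]); cv2.imwrite('pics/o6b.png',np.vstack([a[100:,:w],b[:260,:w]]))
E
```

```text
(no output)
```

View pics/o6b.png

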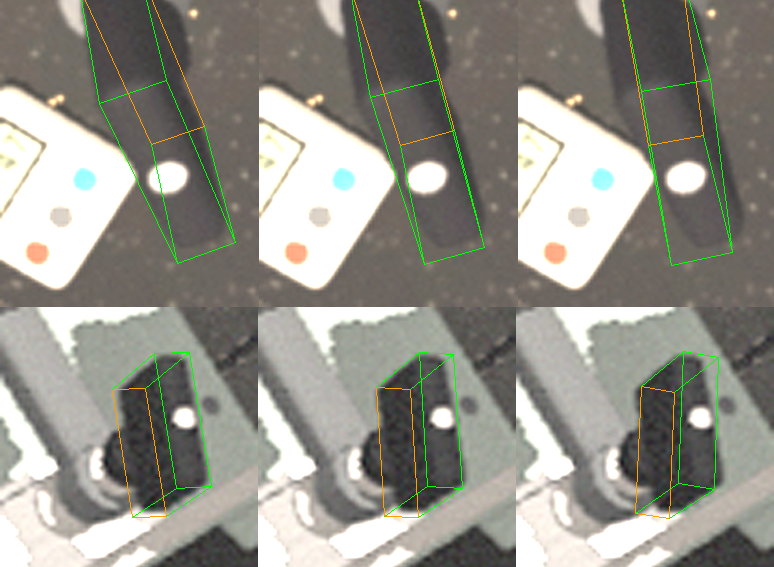

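```bash
python3 - <<'E'
from fit import *
s=st(); c=s['tcp_pos']*1000
for q in [(0,-70,260),(0,-70,222),(0,-70,158)]: print(q,W(*q).round(1),(W(*q)-c).round(1))
E
```

```text
t 11.8 tcpL [  40.6 -131.6  318.6] q [-0.34  0.14  0.15  1.59  0.   -2.62] FL [-0.6  0.2  0.4] Tq [-0.043 -0.009  0.026] gap 0.2
(0, -70, 260) [480.8 -23.4 296.4] [  1.9  62.2 -70.8]
(0, -70, 222) [498.4 -26.4 262.8] [  19.5   59.2 -104.4]
(0, -70, 158) [528.  -31.3 206.3] [  49.2   54.3 -160.9]
```

Call:
arm_command:
  steps: "0 30 -15 0.13; 2 62 -35 0.26; 2 62 -70 0.26; 10 60.7 -87 0.26; 19.5 59 -104 0.26; 19.5 59 -104 0.26; 20.4 59 -105.8 0.26; 21.3 58.7 -107.5 0.26; 22.2 58.6 -109.3 0.26; 23.1 58.5 -111 0.26"

```text
clock: 13.05
tcp_pos: [0.5021, -0.0271, 0.2564]
orientation: [-0.001, -0.464, 0.886, 0.001]
wrist_force: [0.2, -0.2, 0.3]
finger_gap: 0.0001
```

```bash
python3 - <<'E'
from fit import *
import pickle
st()
ci,im=wz('w7.png'); pickle.dump(ci,open('w7.pkl','wb'))
im=save('scene','s7.png'); cv2.imwrite('pics/s7z.png',cv2.resize(im[100:270,280:450,::-1],None,fx=3.5,fy=3.5))
E
```

```text
t 13.05 tcpL [  0.3 -70.1 214.6] q [-0.21  0.17 -0.08  1.32  0.   -2.75] FL [ 0.4 -0.1  0.2] Tq [-0.034 -0.018 -0.047] gap 0.1
```

View pics/w7.png

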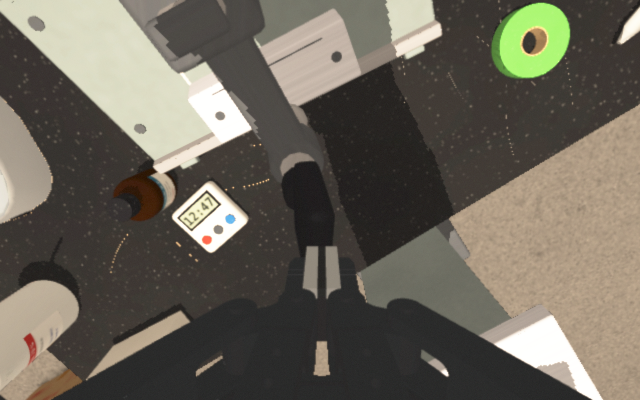

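View pics/s7z.png

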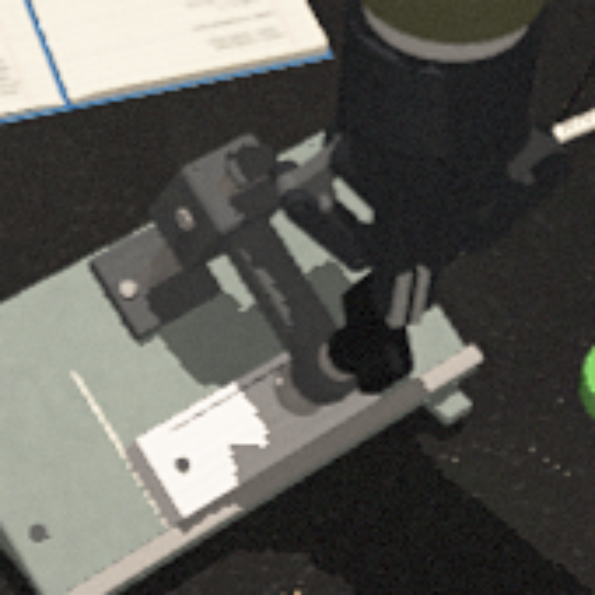

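Call:
arm_command:
  steps: "0.9 -0.15 -1.8 0; 1.9 -0.3 -3.5 0; 2.8 -0.5 -5.3 0; 3.7 -0.6 -7.1 0; 4.6 -0.8 -8.8 0; 5.6 -0.9 -10.6 0; 6.5 -1.1 -12.4 0"

```text
clock: 14.02
tcp_pos: [0.5085, -0.0282, 0.2436]
orientation: [-0.001, -0.464, 0.886, 0.001]
wrist_force: [-0.6, 0.3, 1.3]
finger_gap: -0.0001
```

```bash
python3 - <<'E'
from fit import *
st()
im=save('scene','s8.png'); cv2.imwrite('pics/s8z.png',cv2.resize(im[100:270,280:450,::-1],None,fx=3.5,fy=3.5))
E
```

```text
t 14.025 tcpL [ 1.000e-01 -7.010e+01  2.002e+02] q [-0.21  0.18 -0.09  1.3   0.   -2.75] FL [0.  0.2 1.5] Tq [ 0.043  0.068 -0.017] gap -0.1
```

View pics/s8z.png

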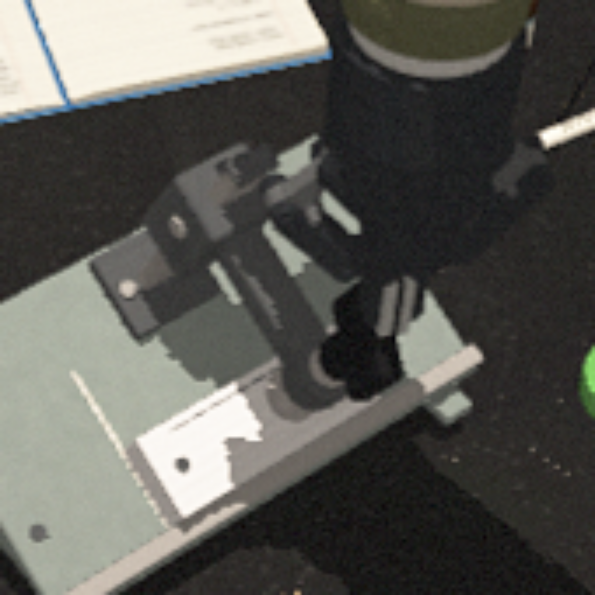

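Call:
arm_command:
  steps: "0.9 -0.15 -1.8 0; 1.9 -0.3 -3.5 0; 2.8 -0.5 -5.3 0; 3.7 -0.6 -7.1 0; 4.6 -0.8 -8.8 0; 5.6 -0.9 -10.6 0; 6.5 -1.1 -12.4 0; 7.4 -1.2 -14.1 0; 8.3 -1.4 -15.9 0; 9.3 -1.5 -17.7 0; 10.2 -1.7 -19.4 0; 11.1 -1.9 -21.2 0; 12 -2 -23 0; 13 -2.2 -24.7 0; 13.9 -2.3 -26.5 0; 14.8 -2.5 -28.3 0; 15.7 -2.6 -30 0"

```text
clock: 16.2
tcp_pos: [0.5243, -0.0308, 0.2132]
orientation: [-0.001, -0.464, 0.886, 0.001]
wrist_force: [-0.5, 0.3, 0.8]
finger_gap: -0.0
```

```bash
python3 - <<'E'
from fit import *
import pickle
st()
ci,im=wz('w9.png'); pickle.dump(ci,open('w9.pkl','wb'))
im=save('scene','s9.png'); cv2.imwrite('pics/s9z.png',cv2.resize(im[100:270,280:450,::-1],None,fx=3.5,fy=3.5))
E
```

```text
t 16.2 tcpL [-1.000e-01 -7.010e+01  1.658e+02] q [-0.21  0.23 -0.12  1.23  0.   -2.75] FL [-0.1  0.2  1. ] Tq [ 0.005  0.05  -0.027] gap -0.0
```

View pics/s9z.png

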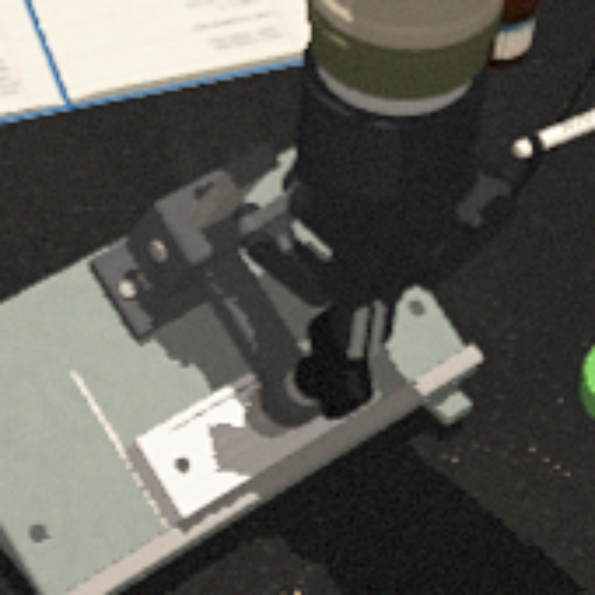

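View pics/w9.png

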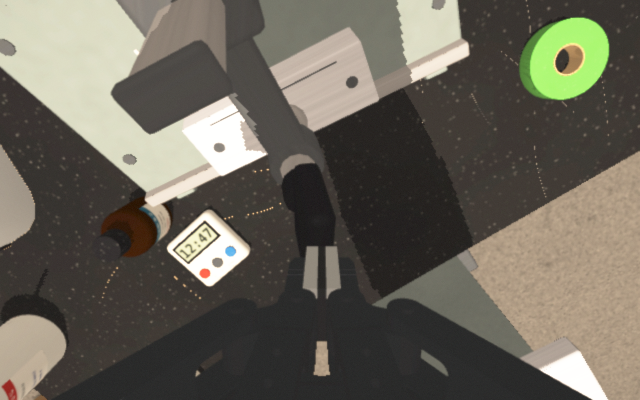

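Call:
arm_command:
  steps: "0.5 -0.1 -0.9 0; 0.9 -0.15 -1.8 0; 1.4 -0.2 -2.7 0; 1.9 -0.3 -3.5 0; 2.3 -0.4 -4.4 0; 2.8 -0.5 -5.3 0"

```text
clock: 17.05
tcp_pos: [0.5271, -0.0313, 0.2076]
orientation: [-0.001, -0.464, 0.886, 0.001]
wrist_force: [0.2, 1.0, 1.7]
finger_gap: 0.0002
```

Call:
arm_command:
  steps: "0.5 -0.1 -0.9 0; 0.9 -0.15 -1.8 0"

```text
clock: 17.3
tcp_pos: [0.528, -0.0314, 0.2058]
orientation: [-0.001, -0.464, 0.886, 0.001]
wrist_force: [-0.5, -0.6, 1.4]
finger_gap: 0.0001
```

Call:
arm_command:
  steps: "0.3 0 -0.6 0; 0.6 -0.1 -1.2 0"

```text
clock: 17.55
tcp_pos: [0.5286, -0.0316, 0.2045]
orientation: [-0.001, -0.464, 0.886, 0.001]
wrist_force: [-0.5, 0.5, 0.9]
finger_gap: -0.0003
```

Call:
arm_command:
  steps: "0.3 0 -0.6 0; 0.6 -0.1 -1.2 0"

```text
clock: 17.8
tcp_pos: [0.5292, -0.0316, 0.2037]
orientation: [-0.001, -0.464, 0.886, 0.001]
wrist_force: [-2.3, 1.1, 6.2]
finger_gap: -0.0001
```

```bash
python3 - <<'E'
from edge import *
s=st()
im=save('scene','s10.png'); cv2.imwrite('pics/s10z.png',cv2.resize(im[130:270,290:430,::-1],None,fx=4.2,fy=4.2,interpolation=cv2.INTER_CUBIC)); edge('pics/s10.png')
c=s['tcp_pos']*1000
for q in [(-4,-70,175),(-3,-70,160),(-3,-70,131)]: print(q,(W(*q)-c).round(1))
print(W(0,-70,131))
E
```

```text
t 17.8 tcpL [ -0.2 -70.1 155.1] q [-0.21  0.24 -0.12  1.21  0.   -2.75] FL [0.8 0.7 6.6] Tq [ 0.131  0.412 -0.013] gap -0.1
line c [170.9  112.15  -1.44   1.43] edge [ -1.31 142.15 169.36  -1.39] rms 0.6 edge-line 0.08
(-4, -70, 175) [-12.5   2.2  15.8]
(-3, -70, 160) [-4.7  0.9  3. ]
(-3, -70, 131) [  8.7  -1.3 -22.6]
[540.53142043 -33.38325407 182.47298766]
```

View pics/s10z.png

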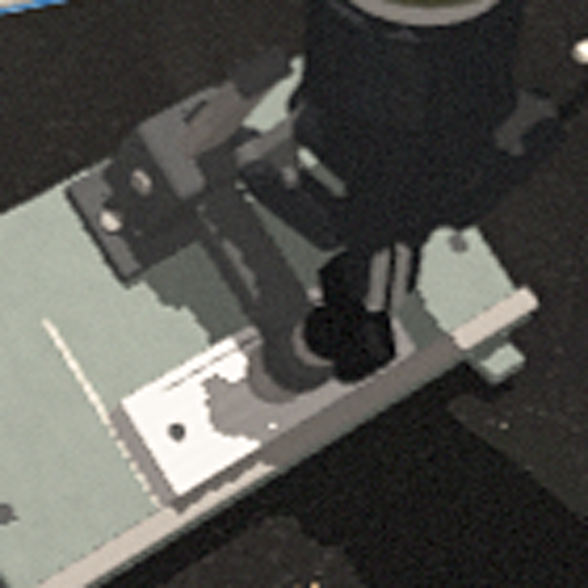

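Call:
arm_command:
  steps: "-2 0.3 8 0; -4 0.5 16 0; -4 0.5 24 0"

```text
clock: 18.23
tcp_pos: [0.5251, -0.0311, 0.2284]
orientation: [-0.001, -0.464, 0.886, 0.001]
wrist_force: [0.1, -0.4, 0.2]
finger_gap: 0.0003
```

Call:
arm_command:
  steps: "5 -0.8 3 0; 11 -1.6 3 0; 11 -1.6 3 0; 11 -1.6 3 0"
  fingers: -0.3
  newtons: 60

```text
clock: 18.73
tcp_pos: [0.536, -0.0327, 0.2309]
orientation: [-0.001, -0.464, 0.886, 0.002]
wrist_force: [-0.4, 0.2, -0.8]
finger_gap: 0.0299
```

```bash
python3 - <<'E'
from fit import *
import pickle
s=st(); print(s['tcp_pos'])
ci,im=wz('w11.png'); pickle.dump(ci,open('w11.pkl','wb')); print(ci['R'][2], (-ci['R'].T@ci['t']))
im=save('scene','s11.png'); cv2.imwrite('pics/s11z.png',cv2.resize(im[120:270,290:440,::-1],None,fx=4,fy=4,interpolation=cv2.INTER_CUBIC))
E
```

```text
t 18.725 tcpL [ 18.7 -70.1 175.9] q [-0.21  0.24 -0.05  1.28  0.   -2.75] FL [-0.7  0.1 -0.5] Tq [0.016 0.066 0.019] gap 29.9
[ 0.53598804 -0.0326804   0.23092631]
[-0.25171107  0.17253119 -0.9522996 ] [ 0.60044327 -0.07722075  0.3738545 ]
```

View pics/w11.png

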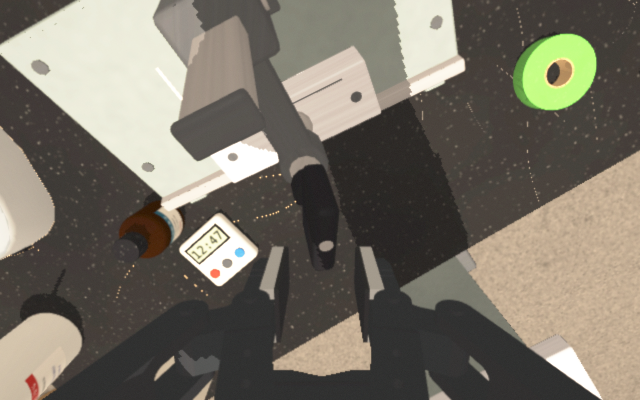

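View pics/s11z.png

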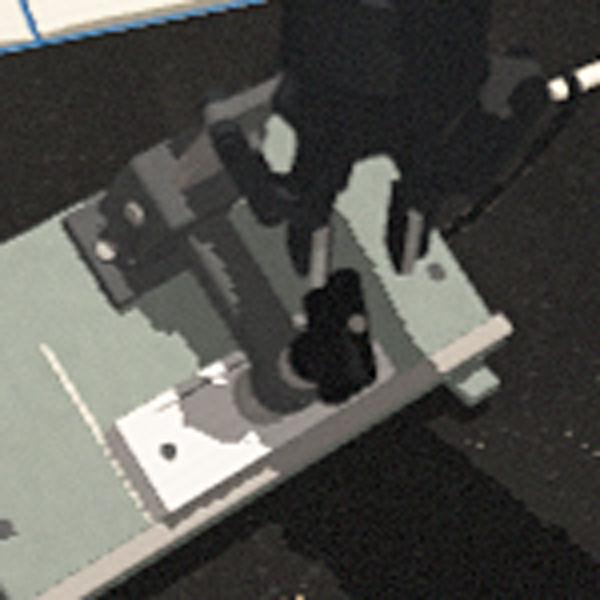

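Call:
arm_command:
  steps: "0 0 -15 0; 0 0 -28 0; 0 0 -38 0; 0 0 -46 0; 0 0 -50 0; 0 0 -50 0"

```text
clock: 19.58
tcp_pos: [0.5359, -0.0326, 0.1809]
orientation: [-0.001, -0.464, 0.886, 0.002]
wrist_force: [0.2, 0.3, -0.3]
finger_gap: 0.0301
```

```bash
python3 - <<'E'
from fit import *
import pickle
s=st(); print(s['tcp_pos'])
ci,im=wz('w12.png'); pickle.dump(ci,open('w12.pkl','wb'))
im=save('scene','s12.png'); cv2.imwrite('pics/s12z.png',cv2.resize(im[120:270,290:440,::-1],None,fx=4,fy=4,interpolation=cv2.INTER_CUBIC))
E
```

```text
t 19.575 tcpL [ -4.9 -70.  131.8] q [-0.21  0.26 -0.15  1.16  0.   -2.75] FL [ 0.   0.3 -0.4] Tq [-0.002 -0.008 -0.038] gap 30.1
[ 0.535854   -0.0326482   0.18091284]
```

View pics/w12.png

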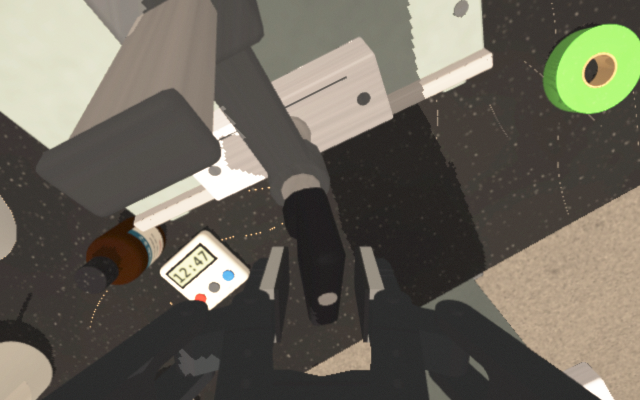

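View pics/s12z.png

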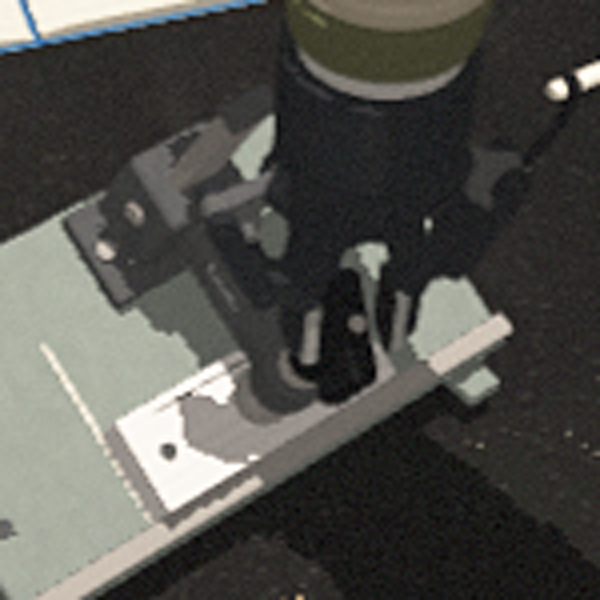

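Call:
arm_command:
  steps: "0 0 0 -0.12; 0 0 0 -0.24; 0 0 0 -0.36; 0 0 0 -0.48; 0 0 0 -0.6; 0 0 0 -0.7; 0 0 0 -0.8"

```text
clock: 20.55
tcp_pos: [0.5366, -0.0326, 0.182]
orientation: [0.0, -0.081, 0.997, 0.002]
wrist_force: [0.2, 0.4, 0.2]
finger_gap: 0.0301
```

```bash
python3 - <<'E'
from fit import *
import pickle
s=st(); print(s['tcp_pos'])
ci,im=wz('w13.png'); pickle.dump(ci,open('w13.pkl','wb'))
im=save('scene','s13.png'); cv2.imwrite('pics/s13z.png',cv2.resize(im[120:270,290:440,::-1],None,fx=4,fy=4,interpolation=cv2.INTER_CUBIC))
E
```

```text
t 20.55 tcpL [ -3.8 -69.9 132.5] q [-0.21  0.26 -0.15  1.16  0.   -1.94] FL [0.2 0.4 0.1] Tq [0.041 0.054 0.16 ] gap 30.1
[ 0.53656919 -0.03264271  0.18199715]
```

View pics/w13.png

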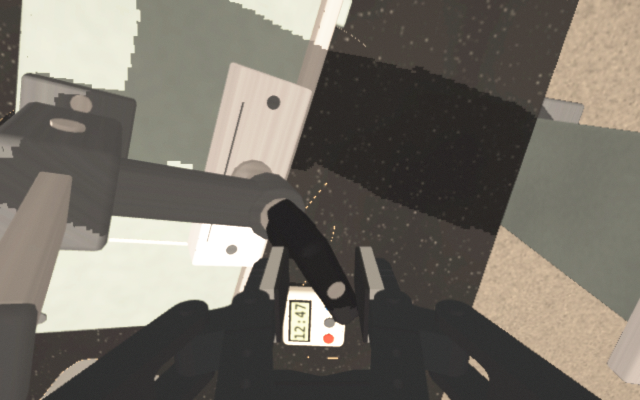

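View pics/s13z.png

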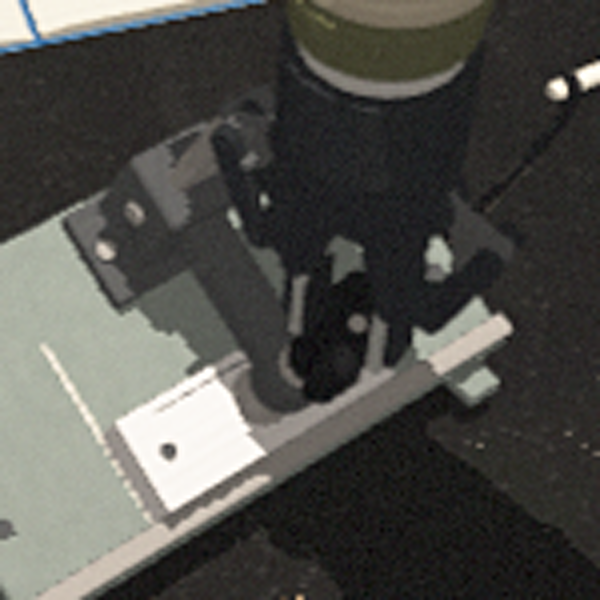

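Call:
arm_command:
  steps: "0 0 0 -0.12; 0 0 0 -0.24; 0 0 0 -0.36; 0 0 0 -0.48; 0 0 0 -0.6; 0 0 0 -0.7; 0 0 0 -0.8"

```text
clock: 21.52
tcp_pos: [0.5358, -0.033, 0.1827]
orientation: [0.0, 0.313, 0.95, 0.001]
wrist_force: [-3.9, -0.2, 3.0]
finger_gap: 0.0299
```

```bash
python3 - <<'E'
from edge import *
import pickle
s=st(); print(s['tcp_pos'])
ci,im=wz('w14.png'); pickle.dump(ci,open('w14.pkl','wb'))
im=save('scene','s14.png'); cv2.imwrite('pics/s14z.png',cv2.resize(im[120:270,290:440,::-1],None,fx=4,fy=4,interpolation=cv2.INTER_CUBIC));edge('pics/s14.png')
E
```

```text
t 21.525 tcpL [ -4.1 -70.4 133.4] q [-0.21  0.26 -0.15  1.16  0.   -1.15] FL [-1.9 -0.8  4.4] Tq [-0.104  0.75   0.201] gap 29.9
[ 0.53576167 -0.03297835  0.1826972 ]
line c [170.95 111.76  -1.42   1.41] edge [ -1.3  142.39 169.61  -1.37] rms 0.7 edge-line 0.08
```

View pics/w14.png

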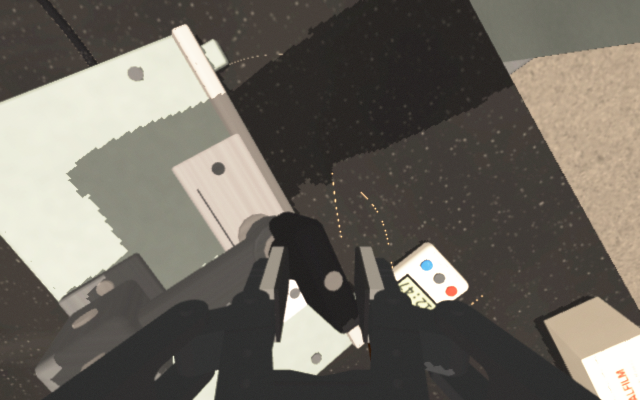

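View pics/s14z.png

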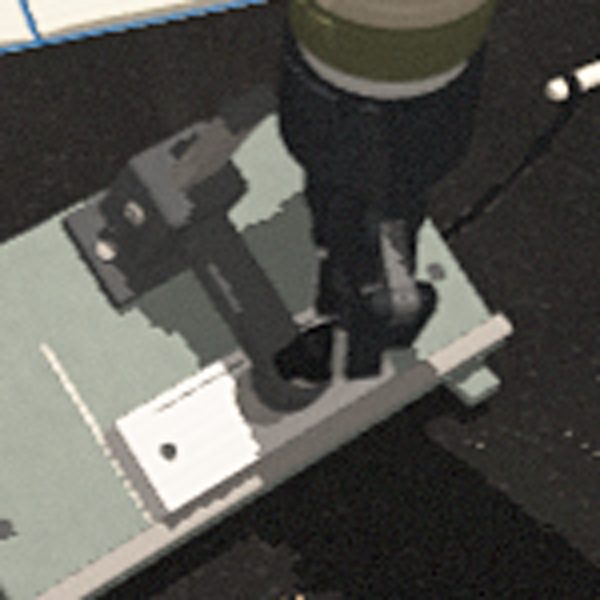

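Call:
arm_command:
  steps: "0 0 0 -0.12; 0 0 0 -0.24; 0 0 0 -0.36; 0 0 0 -0.48; 0 0 0 -0.6; 0 0 0 -0.7; 0 0 0 -0.8"

```text
clock: 22.5
tcp_pos: [0.5349, -0.0322, 0.1827]
orientation: [-0.0, 0.657, 0.754, 0.001]
wrist_force: [-4.6, 1.4, 3.5]
finger_gap: 0.03
```

```bash
python3 - <<'E'
from edge import *
import pickle
s=st(); print(s['tcp_pos'])
ci,im=wz('w15.png'); pickle.dump(ci,open('w15.pkl','wb'))
im=save('scene','s15.png'); cv2.imwrite('pics/s15z.png',cv2.resize(im[120:270,290:440,::-1],None,fx=4,fy=4,interpolation=cv2.INTER_CUBIC));edge('pics/s15.png')
E
```

```text
t 22.5 tcpL [ -5.  -69.7 134. ] q [-0.21  0.26 -0.15  1.16  0.   -0.35] FL [-2.6  0.6  5.4] Tq [0.526 0.709 0.217] gap 30.0
[ 0.5348574  -0.03216649  0.18273969]
line c [171.06 111.44  -1.43   1.41] edge [ -1.29 142.41 169.47  -1.37] rms 0.7 edge-line 0.08
```

View pics/w15.png

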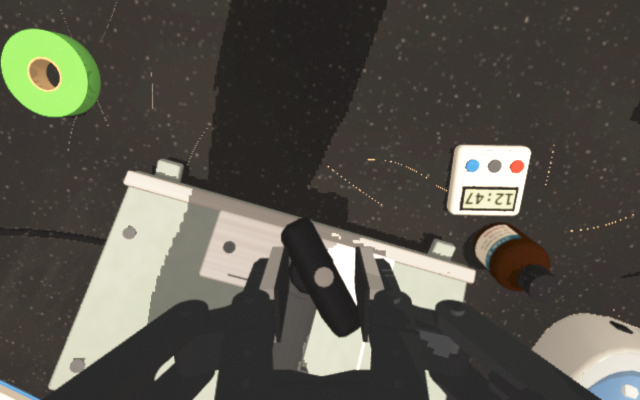

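View pics/s15z.png

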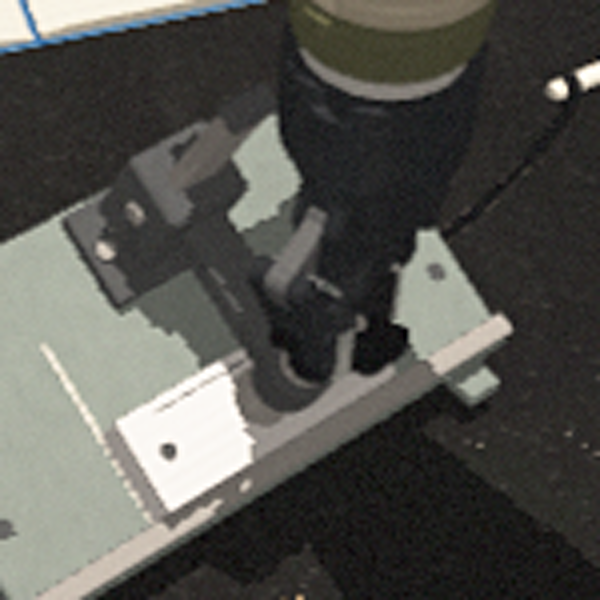

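```bash
python3 - <<'E'
from ov import *
import pickle
ci=pickle.load(open('w15.pkl','rb'))
a=onplane(ci,[(311,222),(357,318),(286,238),(338,333),(323,276)],152); print(a.round(1))
for i,j in ((0,1),(2,3)):
    d=a[j]-a[i]; print(np.arctan2(-d[1],d[0]))
ovl('pics/w15.png',ci,[2.3,2.5,2.7],131,(270,205,110,140),2.4,'pics/o15.png')
E
```

```text
[[-19.2 -81.4 152. ]
 [ 12.8 -53.1 152. ]
 [-10.1 -89.4 152. ]
 [ 20.2 -59.2 152. ]
 [  0.5 -70.8 152. ]]
-0.7243035860507607
-0.785757135284797
```

View pics/o15.png

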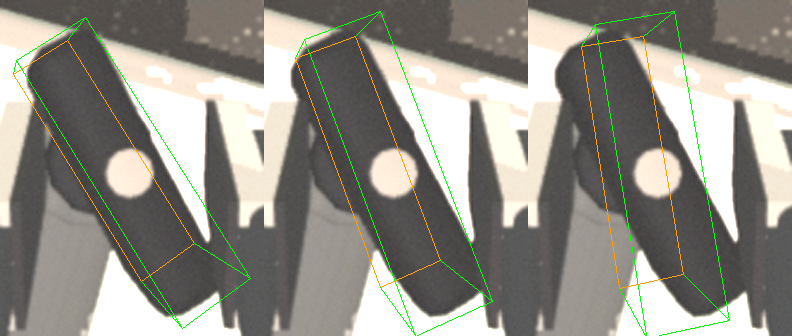

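Call:
arm_command:
  steps: "0 0 0 -0.12; 0 0 0 -0.24; 0 0 0 -0.36; 0 0 0 -0.48; 0 0 0 -0.6; 0 0 0 -0.7; 0 0 0 -0.8"

```text
clock: 23.48
tcp_pos: [0.5355, -0.0322, 0.1828]
orientation: [0.0, 0.898, 0.44, 0.001]
wrist_force: [-0.3, 0.3, 0.3]
finger_gap: 0.0299
```

```bash
python3 - <<'E'
from edge import *
import pickle
s=st(); print(s['tcp_pos'])
ci,im=wz('w16.png'); pickle.dump(ci,open('w16.pkl','wb'))
im=save('scene','s16.png'); cv2.imwrite('pics/s16z.png',cv2.resize(im[120:270,290:440,::-1],None,fx=4,fy=4,interpolation=cv2.INTER_CUBIC));edge('pics/s16.png')
E
```

```text
t 23.475 tcpL [ -4.4 -69.6 133.8] q [-0.21  0.26 -0.15  1.16  0.    0.45] FL [-0.2  0.2  0.4] Tq [-0.054 -0.065  0.231] gap 29.9
[ 0.53545674 -0.03215947  0.18283098]
line c [171.12 112.86  -1.41   1.43] edge [ -1.27 142.77 169.78  -1.37] rms 0.7 edge-line 0.09
```

View pics/w16.png

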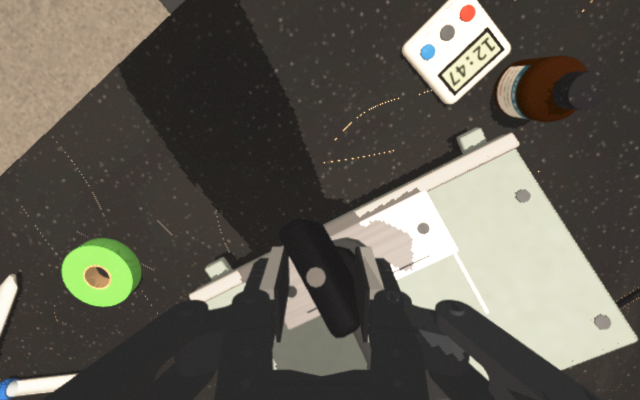

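View pics/s16z.png

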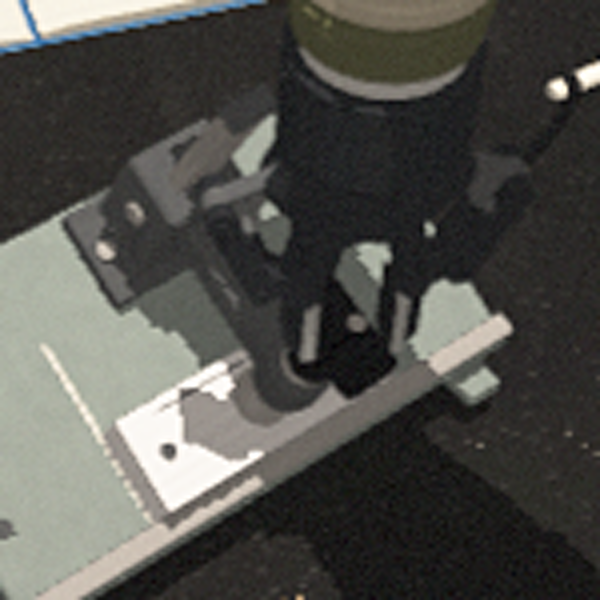

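```bash
python3 - <<'E'
from ov import *
import pickle
ci=pickle.load(open('w16.pkl','rb'))
a=onplane(ci,[(321,224),(357,315),(283,238),(335,333),(316,277)],152); print(a.round(1))
for i,j in ((0,1),(2,3)):
    d=a[j]-a[i]; print(np.arctan2(-d[1],d[0]))
ovl('pics/w16.png',ci,[2.9,3.05,3.2],131,(270,205,110,140),2.4,'pics/o16.png')
c11=pickle.load(open('w11.pkl','rb'))
ovl('pics/w11.png',c11,[.4,.5,.6],131,(270,140,90,150),2.9,'pics/o11.png')
E
```

```text
[[-17.4 -59.  152. ]
 [ 20.8 -61.3 152. ]
 [-19.3 -76.2 152. ]
 [ 23.5 -72.2 152. ]
 [  1.  -70.1 152. ]]
0.060130848516335565
-0.0920040812217593
```

View pics/o16.png

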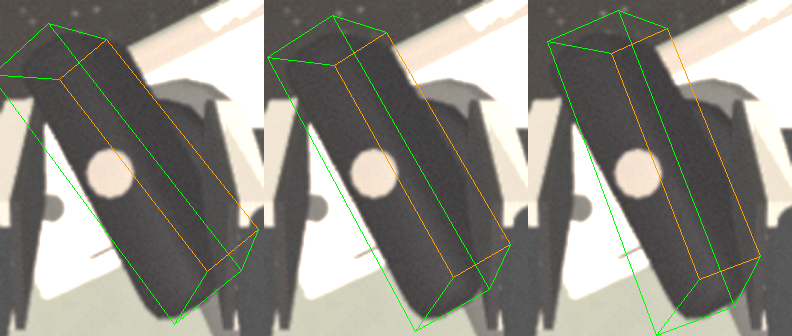

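View pics/o11.png

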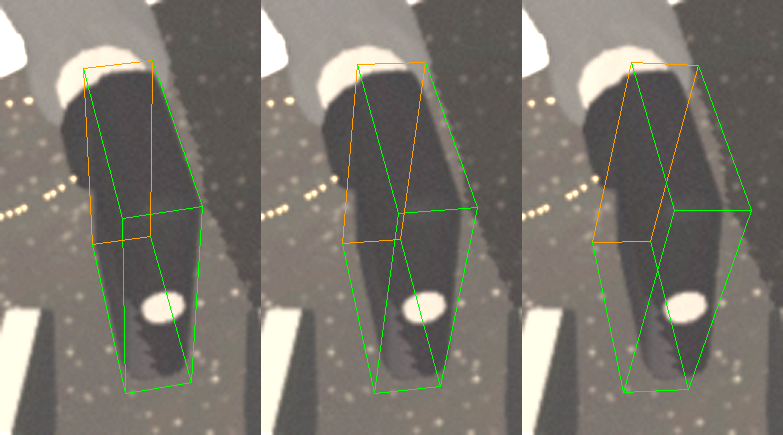

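Call:
arm_command:
  steps: "0 0 0 -0.12; 0 0 0 -0.24; 0 0 0 -0.36; 0 0 0 -0.48; 0 0 0 -0.52; 0 0 0 -0.52"

```text
clock: 24.32
tcp_pos: [0.5359, -0.032, 0.183]
orientation: [0.0, 0.98, 0.197, 0.002]
wrist_force: [-0.2, 1.4, 0.8]
finger_gap: 0.0298
```

```bash
python3 - <<'E'
from ov import *
from edge import edge
import pickle
s=st(); print(s['tcp_pos'])
ci,im=wz('w17.png'); pickle.dump(ci,open('w17.pkl','wb'))
im=save('scene','s17.png'); edge('pics/s17.png')
ovl('pics/w17.png',ci,[3.4,3.55,3.7],131,(265,200,115,145),2.3,'pics/o17.png')
E
```

```text
t 24.325 tcpL [ -4.  -69.4 133.7] q [-0.21  0.26 -0.15  1.16  0.    0.96] FL [-0.   1.3  0.9] Tq [ 0.226 -0.077  0.196] gap 29.8
[ 0.53589054 -0.03199536  0.18303148]
line c [171.25 111.61  -1.41   1.42] edge [ -1.27 142.48 169.86  -1.35] rms 0.7 edge-line 0.08
```

View pics/o17.png

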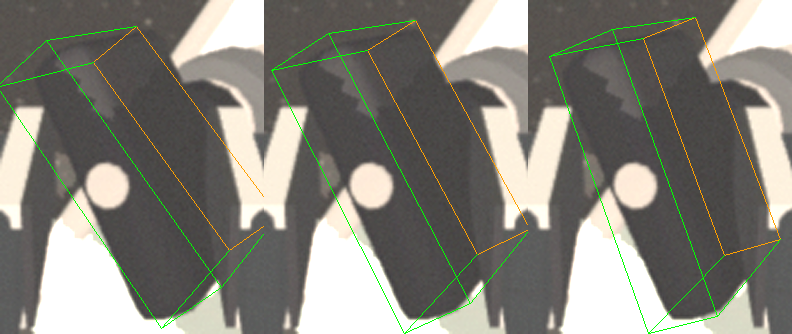

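View pics/w17.png

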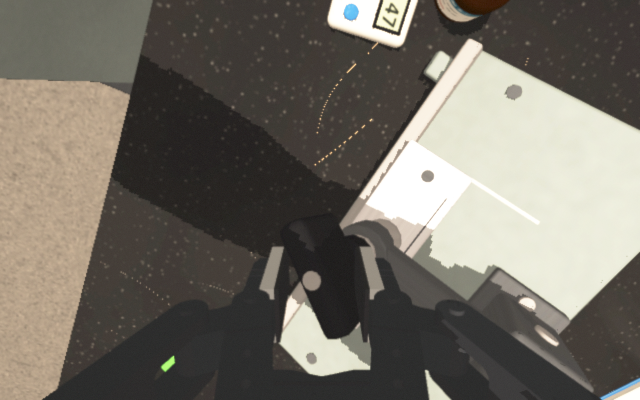

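Call:
arm_command:
  steps: "0 0 0 0.12; 0 0 0 0.24; 0 0 0 0.36; 0 0 0 0.4"

```text
clock: 24.92
tcp_pos: [0.5358, -0.0323, 0.1828]
orientation: [0.0, 0.921, 0.389, 0.001]
wrist_force: [0.0, 0.4, 0.2]
finger_gap: 0.0297
```

Call:
arm_command:
  steps: "0 0 0 0; 0 0 0 0; 0 0 15 0; 0 0 35 0; 0 0 60 0; 0 0 90 0; 0 0 130 0; -30 0 160 0; -80 -20 180 0; -120 -60 180 0; -120 -110 180 0; -120 -160 180 0; -120 -160 180 0"
  fingers: 0.3

```text
clock: 26.55
tcp_pos: [0.4156, -0.1952, 0.3634]
orientation: [0.001, 0.922, 0.387, 0.001]
wrist_force: [0.7, 0.1, -0.3]
finger_gap: 0.0554
```

```bash
python3 - <<'E'
from ov import *
from edge import edge
import pickle
s=st(); print(s['tcp_pos'])
im=save('scene','s18.png'); edge('pics/s18.png')
cv2.imwrite('pics/s18z.png',cv2.resize(im[110:300,260:430,::-1],None,fx=3.1,fy=3.1,interpolation=cv2.INTER_CUBIC))
im=save('top','t18.png'); cv2.imwrite('pics/t18z.png',cv2.resize(im[125:265,250:440,::-1],None,fx=4.2,fy=4.2,interpolation=cv2.INTER_CUBIC))
ovl('pics/s18.png',camera_info('scene'),[3.4,3.55,3.7],131,(350,165,60,75),4.3,'pics/o18.png')
E
```

```text
t 26.55 tcpL [-3.000e-01 -2.502e+02  3.361e+02] q [-0.62  0.08  0.08  1.56  0.    0.16] FL [ 0.4  0.3 -0.6] Tq [0.049 0.033 0.005] gap 55.4
[ 0.41562176 -0.19522428  0.36336961]
line c [171.   110.65  -1.42   1.41] edge [ -1.3  142.29 169.61  -1.39] rms 0.8 edge-line 0.09
```

View pics/s18z.png

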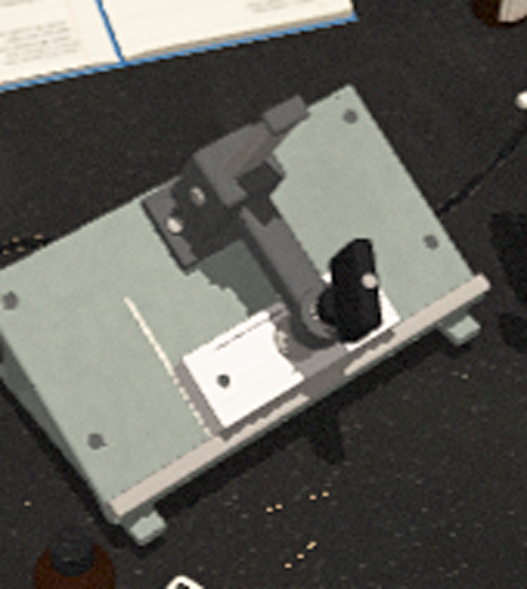

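View pics/t18z.png

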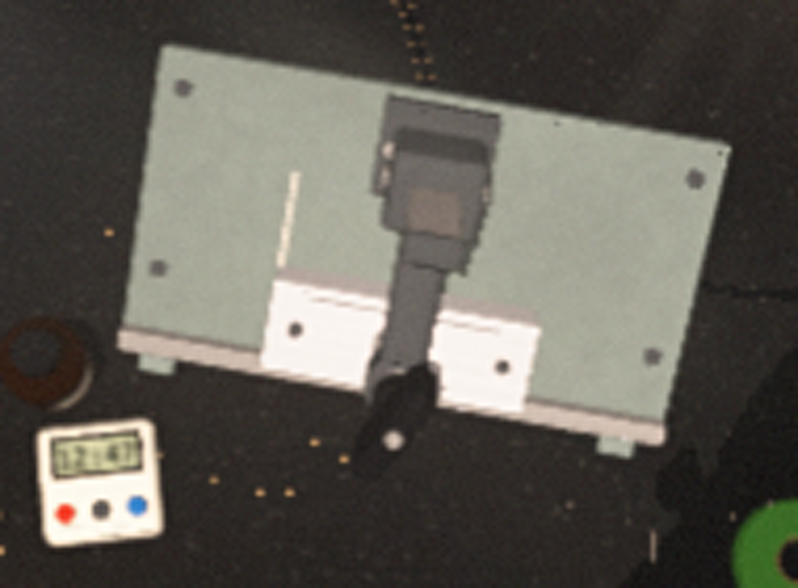

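View pics/o18.png

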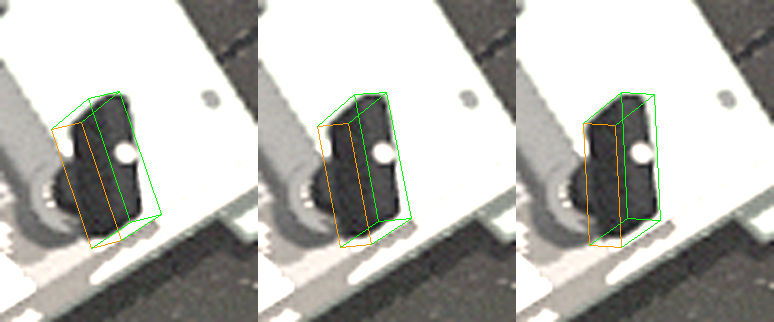

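```bash
python3 - <<'E'
from fit import *
ct=camera_info('top'); cs=camera_info('scene')
s2=lambda u,v:(u/3.1+260-.35,v/3.1+110-.35)
A=[]
for ci,uv in ((ct,t(393,440)),(cs,s2(370,282))):
    print(onplane(ci,[uv],153).round(1)); o,d=ray(ci,[uv]); A.append((R.T@(o-O)*1000,R.T@d[0]))
M=sum(np.eye(3)-np.outer(d,d) for o,d in A); b=sum((np.eye(3)-np.outer(d,d))@o for o,d in A); print(np.linalg.solve(M,b).round(1))
E
```

```text
[[ 1.00e-01 -6.94e+01  1.53e+02]]
[[ 1.00e-01 -7.04e+01  1.53e+02]]
[  0.3 -69.6 154. ]
```

```bash
python3 - <<'E'
import cv2,numpy as np
a=cv2.imread('pics/s11.png')[140:230,310:400];b=cv2.imread('pics/s18.png')[140:230,310:400]
f=lambda i:cv2.convertScaleAbs(cv2.resize(i,None,fx=4.4,fy=4.4,interpolation=cv2.INTER_CUBIC),alpha=1.5,beta=10)
cv2.imwrite('pics/cmp.png',np.hstack([f(a),f(b)]))
E
```

```text
(no output)
```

View pics/cmp.png

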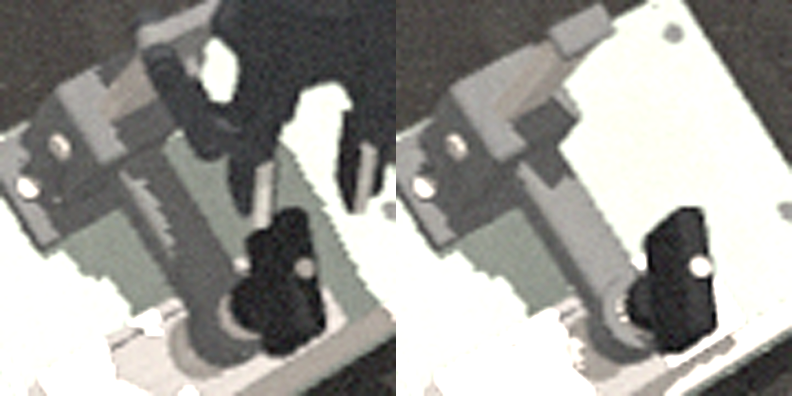

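```bash
python3 - <<'E'
from workcell import *
print(hand_in())
E
```

```text
the job is handed in; nothing more can be done
None
```

The block is on the scribed line and clamped, and I handed the job in at about 26.6 s of the 72 s allowed.

**What I did**
- I pushed the block about 55 mm left along the ledge with the closed fingers.
- I slid the free jaw down by pushing on the top of its handle until the pad bore on the block, with the contact force rising to about 6 N.
- The moves could not tilt the tool with the spindle, so I did not grip the paddle. I kept the tool vertical with the fingers loosely either side of it and turned it clockwise in one continuous turn, with no regrasp.
- I then eased back, opened the fingers and withdrew.

**Last checks**
- **Block position:** the scene camera puts the block's left lower edge about 0.1 mm from the line centre, unchanged through the clamping. My pixel measurement is good to roughly 1 mm.
- **Handle:** it went from about 0.45 to 3.6 rad, so about 3.15 rad after the pad touched, inside the firm range.
- **Turning torque:** it rose from 0.16 to 0.23 N m as the clamp tightened, but the last reading was lower, at 0.20 N m.
- **Jaw tilt:** comparing scene pictures before and after, the arm's outer end rose about 4 mm, which is a tilt of roughly 0.04 rad, and the jaw did not slide on the bar. The position of the dot on the handle suggested less tilt than that. That measurement is too coarse to settle it.
- **Surroundings:** the bottle and timer had not moved in the top picture, and the robot was touching nothing.

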